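# Hang washed mincer plates on the drying rod and cap it

### The arm

A 7-joint arm with a two-finger parallel gripper is mounted at the origin on the work surface. World frame = base frame: x ahead of the robot, y to its left, z up, the work surface at z = 0. Lengths are in m, angles in rad, forces in N, time in s.
With the tool pointing down it reaches from about 0.425 to 0.875 m from the base axis. Payload 4.7 kg.
Tool frame: the origin (TCP) lies at the very end of the fingers, on their centre line; the grasp point (between the pads) lies 19 mm behind it; z points along the fingers, y is the direction in which the jaws open and shut (so a half turn about z gives the same grasp; the last joint's range is limited). The gripper opens to 87 mm and grips with 3 to 60 N. Pads are 19 mm wide; open, the fingers measure 117 mm over their backs; the gripper's body (75 mm by 190 mm) begins 51 mm behind the grasp point.
Start: joints at [-1.143, 0.321, -0.07, 1.45, 0.023, 1.371, -0.057], TCP at [0.261, 0.595, 0.223] pointing down, gripper open.
Joint ranges: [-2.86, 2.86], [-0.3, 2.09], [-1.38, 1.24], [0.06, 2.45], [-1.56, 4.7], [0.09, 2.05], [-2.69, 2.69]. Speed limits (rad/s): [2.57, 2.57, 3.14, 3.14, 3.14, 3.14, 3.14].

### API

Orientations are given as a rotation vector (axis times angle).
In Python, from bench import ctrl, get_image, camera_info gives the robot as it stands.
- The arm moves only by the tool carry_out, never from a script. Its argument "commands" is a list of rows, each an object of numbers: "tx", "ty", "tz": the shift along the tool's x, y, z in m; "rx", "ry", "rz": the turn, a rotation vector about the tool's x, y, z in rad; "jaw": the opening, from 0 (shut) to 1 (fully open). In form: [{"tx": .., "ty": .., "tz": .., "rx": .., "ry": .., "rz": .., "jaw": ..}, ...]. A call has 1 to 12 rows; each row is the pose to reach, as a shift and turn from the pose commanded when the call began, along the tool's axes at that moment; what a row does not reach only later rows make up. A row lasts 1/8 s, in which the tool goes at most 62.5 mm and 10.7 degrees, less where a joint would pass 70% of its speed; a pose out of reach is approached as far as the arm can. A call with a gripper value outside its range is refused whole. The fingers move at their own pace and stop on an object; "grip_force" is the grip in N (left out, the last holds). Time passes only in rows, so rows that repeat a pose let the fingers close. It gives the time, the measured TCP pose, the force and the opening at its end, in the units of the state.
- ctrl.get_state(): the state, without advancing time (a new reading comes with each control period).
- get_image(name): name is "scene" or "top" or "wrist"; returns the picture (400x640x3 uint8, red, green, blue); there is no depth.
- camera_info(name): a dict with "intrinsics" (3x3 intrinsics, pixels), "k1" (the pictures are not rectified: a ray, as slopes to the right and down, at radius r is drawn at 1 + k1 r^2 times it, then the intrinsics apply), "R" (3x3) and "t" (3): a world point X has camera coordinates R X + t. Camera axes: x right, y down, z forward; pixel columns grow to the right and rows downward; lengths in m; the calibration is good to about 2 mm. A picture is of the moment at which its call begins: read the wrist's pose just before it. camera_info takes no time and is no camera call; for the wrist camera it gives the pose at the moment of the call.
- ctrl.close_job(): hands the job in, once; it reports no verdict.
The state is a dict: "time": time; "joint_positions": joint angles; "qd": joint speeds; "joint_torque": joint torques, N m; "position": TCP position; "tool_rot": TCP orientation; "ft_force": force on the tool from outside, world axes, zero at the start; "torque": the same for the moment, N m; "grip_width": opening from 0.0 (shut) to 1.0 (fully open).
Only numpy, scipy, OpenCV 4.12 (cv2) and the standard library are available. Lean on these libraries where they do the work, as an engineer would, in place of code of your own. Each camera call takes 0.05 s, during which the arm holds its last target.

### The job

Hang the washed mincer plates on the horizontal drying rod so that they come off in the right order: first thread on the plate with the red rim, then the one with the blue rim in front of it, nearer the rod's free end. Then push the green end cap well onto the rod's end, more than half its bore deep, and let go. Leave the yellow-rimmed plate standing in the rack.

Things in the scene. Friction and masses are not known exactly. Their poses are not given: they have to be found in the camera images.
- rod_tip (a point): Centre of the free end of the drying rod: level smooth steel rod, 16 mm diameter, 250 mm long, axis 170 mm above the table, fixed to a wooden stand that cannot move. y axis: along the rod from this end to the upright (110 mm wide, 200 mm tall), whose face is at y = 250 mm; z up. Parts go on over this end, moving along +y.
- plate_red_center (a point): Centre of the red-rimmed steel mincer plate (8 coarse holes): 100 mm diameter, 14 mm thick, centre hole 32 mm right through, about 0.35 kg. Stands on edge in the rack, top edge 50 mm above this point. Its y axis is the plate's axis (level; both ways alike). The steel between hole and edge is 34 mm wide: pinch it from above across its thickness, fingertips at most 26 mm below the top.
- plate_blue_center (a point): Centre of the blue-rimmed steel mincer plate (22 fine holes): 100 mm diameter, 14 mm thick, centre hole 32 mm right through, about 0.35 kg. Stands on edge in the rack, top edge 50 mm above this point. Its y axis is the plate's axis (level; both ways alike). The steel between hole and edge is 34 mm wide: pinch it from above across its thickness, fingertips at most 26 mm below the top.
- plate_yellow_center (a point): Centre of the yellow-rimmed steel mincer plate (13 medium holes): 100 mm diameter, 14 mm thick, centre hole 32 mm right through, about 0.35 kg. Stands on edge in the rack, top edge 50 mm above this point. Its y axis is the plate's axis (level; both ways alike). The steel between hole and edge is 34 mm wide: pinch it from above across its thickness, fingertips at most 26 mm below the top.
- rack: Wooden rack fixed on the table, 110 x 230 mm, origin at the centre of its underside. Slots at y = -90, 0, +90 mm each hold one plate on edge, its axis along the rack's y, lowest point 12 mm above the table; plates are in any order. Grey cheeks up to 34 mm above the table, about 3 mm clear of the plate on either side: lift a plate straight up, 40 mm or more, to free it.
- cap_grip (a point): Centre of the grip fin on top of the green plastic end cap, half-way up the fin: 32 mm (x), 14 mm (y), 30 mm tall; pinch it from above across its 14 mm. The block below is 46 mm wide, 50 mm long (y), 46 mm tall, loose on the table, about 0.1 kg. This point is 38 mm above the bore's axis and 20 mm behind its mouth. z up, y along the bore, out of the mouth.
- cap_mouth (a point): Centre of the mouth of the end cap's blind bore, in its +y end face, 23 mm above the cap's underside. Bore 30 mm in diameter, 42 mm deep, running back along -y. To fit, the cap's +y must point like the rod's +y (to the upright).
Things that resemble listed ones, but are neither listed nor needed, are in the scene too. There is more than one size of the part that bears plate_red_center; the job needs the smallest.

How it is judged:
By the outcome, as a careful person would: the job done as asked, in the order asked, and still so for the second after the job is handed in, with the robot touching nothing.
It also fails if it takes over 70 s, if anything falls off the work surface, if the arm or the gripper's body presses on something with over 40 N, if the wrist force passes 120 N, or if a joint passes its speed limit or range.

## Working session

There is one attempt and no reset: what is moved stays moved. The work goes in short steps, Python scripts to look and compute and a tool call to move; the robot and the scene stay as the last step left them, time stands still between calls to the robot, and variables do not carry over. Pictures are saved under pics/ and viewed, and the job is handed in when it is done.

Besides the shell and the picture viewer there is one more tool, called after "Emit:" as name(argument=value, ...) on one line, values as JSON. carry_out: Moves the arm, as the interface text tells. Its arguments: {"type":"object","properties":{"commands":{"type":"array"},"grip_force":{"type":"number"}},"required":["commands"]}

```bash
ls; mkdir -p pics; python3 - <<'E'
from bench import ctrl,get_image,camera_info
import cv2
s=ctrl.get_state();print(s)
for n in("scene","top","wrist"):
    print(n,camera_info(n))
    im=get_image(n);cv2.imwrite(f"pics/{n}0.png",im[:,:,::-1])
E
```

```text
pics
{'time': 0.0, 'joint_positions': array([-1.14291548,  0.32183819, -0.07010269,  1.45169195,  0.02264335,
        1.37076698, -0.05692161]), 'qd': array([0.00034195, 0.00287736, 0.0003005 , 0.00040412, 0.00169792,
       0.00187031, 0.00014628]), 'joint_torque': array([ 1.72195028e-04, -4.91299224e+01, -4.04132176e-01, -3.12523448e+01,
       -6.39791088e-02,  4.38865414e-02,  1.67108765e-04]), 'position': array([0.26117588, 0.59461786, 0.22144328]), 'tool_rot': array([-6.45230686e-01, -3.07435038e+00,  2.98306465e-03]), 'ft_force': array([ 0.24263465, -1.85650087,  0.1597247 ]), 'torque': array([ 0.0715818 , -0.00592485,  0.03914927]), 'grip_width': 1.0003398653306637}
scene {'intrinsics': array([[389.84813476,   0.        , 320.92006108],
       [  0.        , 389.84813476, 199.93026613],
       [  0.        ,   0.        ,   1.        ]]), 'k1': -0.0982194617815889, 'R': array([[ 0.68991439,  0.72388833,  0.00195561],
       [ 0.57585955, -0.54719199, -0.6074263 ],
       [-0.43863871,  0.4201983 , -0.79437363]]), 't': array([-0.2312237 , -0.26700983,  1.07600451])}
top {'intrinsics': array([[378.47100728,   0.        , 317.58937733],
       [  0.        , 378.47100728, 195.90957199],
       [  0.        ,   0.        ,   1.        ]]), 'k1': -0.0835325695165151, 'R': array([[ 0.01133268, -0.99933234,  0.03473396],
       [-0.9987202 , -0.01302434, -0.04887062],
       [ 0.04929038, -0.03413568, -0.99820099]]), 't': array([-0.13945118,  0.47786601,  0.80338041])}
wrist {'intrinsics': array([[328.81937267,   0.        , 318.40557125],
       [  0.        , 328.81937267, 199.06386878],
       [  0.        ,   0.        ,   1.        ]]), 'k1': -0.07004116141858271, 'R': array([[ 0.40185631,  0.91570131, -0.00161868],
       [ 0.88265369, -0.3868815 ,  0.26691792],
       [ 0.24379085, -0.10869138, -0.96371791]]), 't': array([-0.64983303, -0.03387729,  0.3899844 ])}
```

View pics/scene0.png

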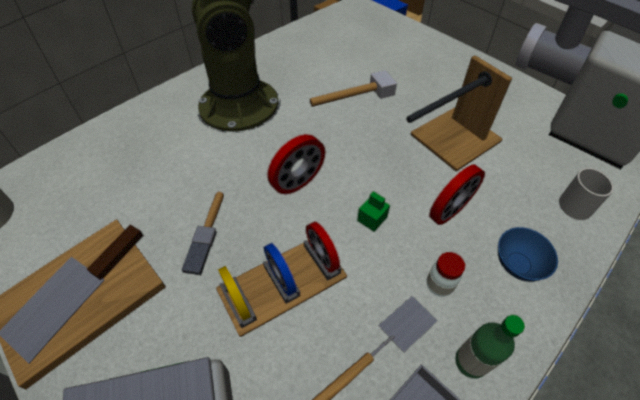

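View pics/top0.png

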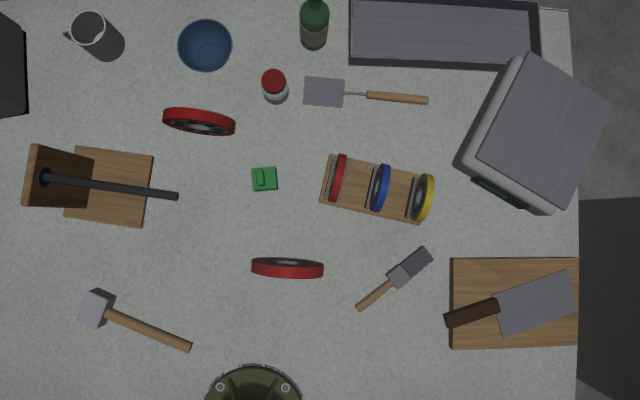

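View pics/wrist0.png

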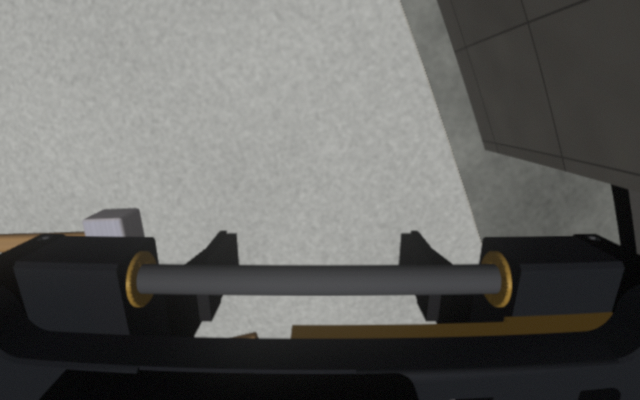

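```bash
python3 - <<'E'
import cv2
t=cv2.imread("pics/top0.png");s=cv2.imread("pics/scene0.png")
def c(im,x0,y0,w,h,k,n):cv2.imwrite(f"pics/{n}.png",cv2.resize(im[y0:y0+h,x0:x0+w],None,fx=k,fy=k,interpolation=cv2.INTER_CUBIC))
c(t,310,140,140,100,5.5,"t_rack");c(t,20,130,170,100,4.5,"t_rod");c(t,240,150,60,50,10,"t_cap")
c(s,210,210,140,130,4.5,"s_rack");c(s,400,50,120,120,5,"s_rod");c(s,345,180,60,60,9,"s_cap")
E
```

```text
(no output)
```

View pics/t_rack.png

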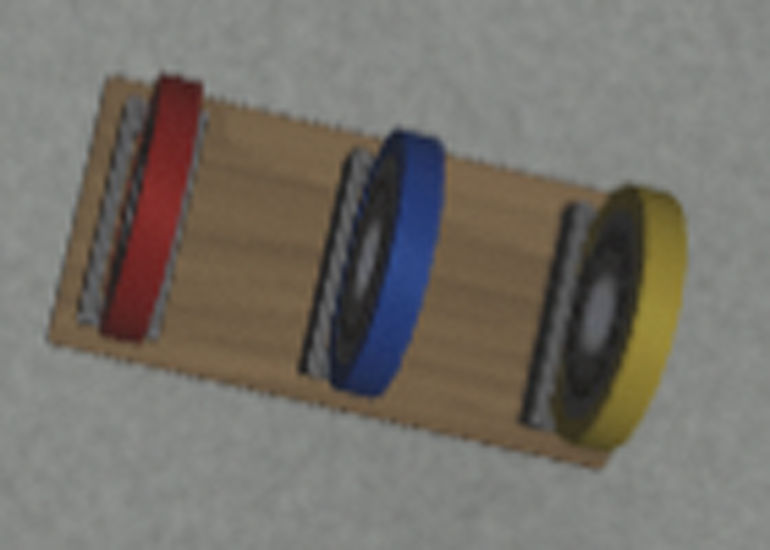

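View pics/t_rod.png

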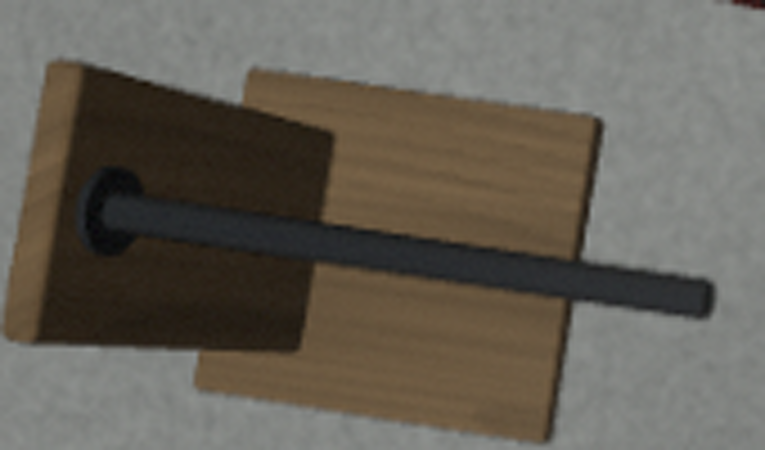

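View pics/t_cap.png

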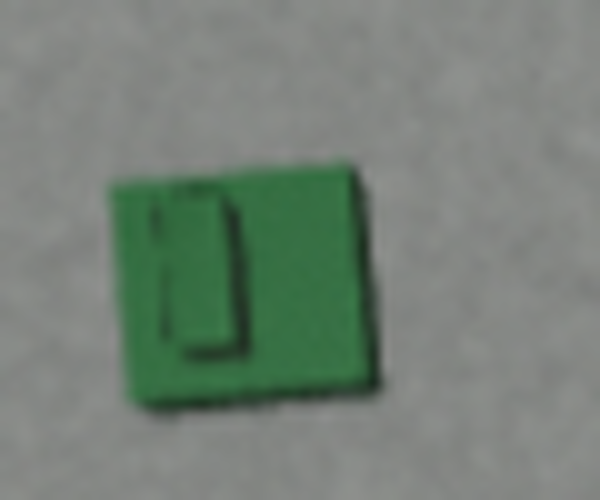

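View pics/s_rack.png

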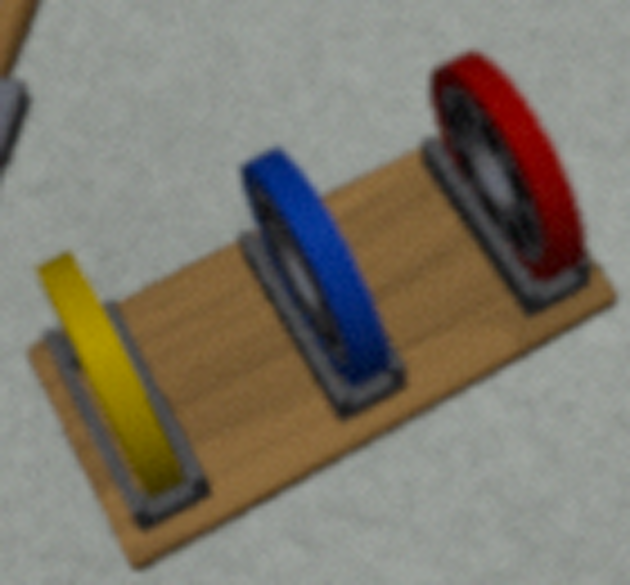

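View pics/s_rod.png

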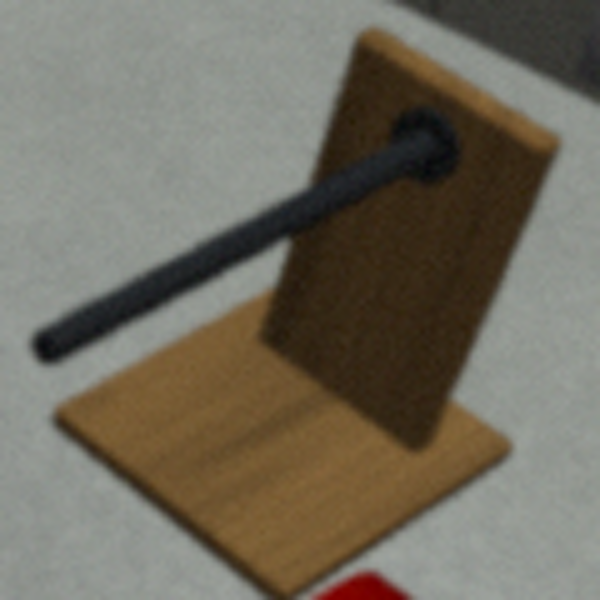

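View pics/s_cap.png

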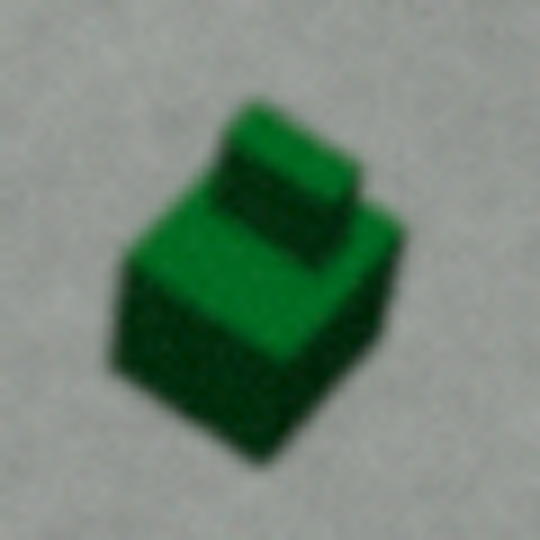

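```bash
cat > h.py <<'E'
import numpy as np,cv2
from scipy.optimize import least_squares
from scipy.spatial.transform import Rotation as Rn
def proj(ci,X):
    X=np.atleast_2d(X)@np.array(ci["R"]).T+ci["t"]
    p=X[:,:2]/X[:,2:];r2=(p**2).sum(1,keepdims=True);p=p*(1+ci["k1"]*r2)
    K=ci["intrinsics"];return p*[K[0,0],K[1,1]]+[K[0,2],K[1,2]]
def uncrop(pts,x0,y0,k): return (np.array(pts,float)+.5)/k-.5+[x0,y0]
def obj(p,L):  # local -> world; p=x,y,yaw ; L local with z world
    c,s=np.cos(p[2]),np.sin(p[2]);L=np.atleast_2d(L)
    return np.c_[p[0]+c*L[:,0]-s*L[:,1],p[1]+s*L[:,0]+c*L[:,1],L[:,2]]
a=np.linspace(0,2*np.pi,120,endpoint=False)
def plate(p,z=.062):
    return np.vstack([obj(p,np.c_[.05*np.cos(a),np.full(120,sy*.007),z+.05*np.sin(a)]) for sy in(-1,1)])
def hulld(ci,X,pts):
    h=cv2.convexHull(proj(ci,X).astype(np.float32))
    return np.array([cv2.pointPolygonTest(h,(float(u),float(v)),True) for u,v in pts])
E
cat > fit.py <<'E'
from h import *
from bench import camera_info
T=camera_info("top");S=camera_info("scene")
rt=lambda q:uncrop(q,310,140,5.5);rs=lambda q:uncrop(q,210,210,4.5)
P={"red":(rt([(155,78),(180,76),(203,82),(200,150),(183,230),(165,300),(145,340),(120,342),(101,333),(115,260),(135,165),(148,100)]),
 rs([(432,75),(445,60),(475,53),(510,75),(550,130),(577,190),(583,240)])),
"blue":(rt([(400,131),(425,132),(443,150),(443,200),(430,265),(405,345),(375,396),(345,390),(331,378)]),
 rs([(243,170),(255,155),(283,150),(320,190),(360,260),(385,320),(388,355)])),}
for n,(pt,ps) in P.items():
    x0=[.55,0,.2]
    for which in ("both","top","scene"):
        f=lambda p:np.r_[hulld(T,plate(p),pt) if which!="scene" else [],hulld(S,plate(p),ps) if which!="top" else []]
        best=min((least_squares(f,[x,y,w],diff_step=1e-4,x_scale=[.01,.01,.1]) for x in(.45,.55) for y in(-.15,0,.05) for w in(-.2,.2)),key=lambda r:r.cost)
        print(n,which,best.x.round(4),"rms",np.sqrt(2*best.cost/len(best.fun)).round(2))
# rod
tt=uncrop([(705,298),(108,210)],20,130,4.5);ts=uncrop([(47,346),(428,145)],400,50,5)
L=np.array([[0,0,.17],[0,.25,.17]])
for w in("both","top","scene"):
    f=lambda p:np.r_[(proj(T,obj(p,L))-tt).ravel() if w!="scene" else [],(proj(S,obj(p,L))-ts).ravel() if w!="top" else []]
    r=least_squares(f,[.5,.2,0]);print("rod",w,r.x.round(4),r.fun.round(1))
# cap, origin = grip point xy
B=[[-.023,-.030],[-.023,.020],[.023,.020],[.023,-.030]]
Lt=np.array([[.023,.020,.046],[.023,-.030,.046],[-.023,-.030,.046],[-.023,.020,.046],[.016,-.007,.076],[-.016,-.007,.076]])
ct=uncrop([(112,185),(350,168),(368,383),(135,403),(224,195),(238,345)],240,150,10)
Ls=np.array([[-.023,-.03,.046],[.023,-.03,.046],[.023,.02,.046],[-.016,-.007,.076],[-.016,.007,.076],[.016,.007,.076],[.016,-.007,.076]])
cs=uncrop([(130,250),(285,360),(403,228),(232,122),(255,98),(358,165),(338,200)],345,180,9)
for w in("both","top","scene"):
    f=lambda p:np.r_[(proj(T,obj(p,Lt))-ct).ravel() if w!="scene" else [],(proj(S,obj(p,Ls))-cs).ravel() if w!="top" else []]
    r=least_squares(f,[.5,.1,0]);print("cap",w,r.x.round(4),r.fun.round(1))
E
python3 fit.py
```

```text
red both [ 0.5162 -0.1715 -0.1902] rms 0.75
red top [ 0.5151 -0.1719 -0.1919] rms 0.63
red scene [ 0.5174 -0.1706 -0.2077] rms 0.53
blue both [ 0.4971 -0.2582 -0.207 ] rms 0.5
blue top [ 0.4965 -0.2589 -6.5022] rms 0.26
blue scene [ 0.498  -0.2579 -3.3519] rms 0.52
rod both [ 0.4691  0.1175 -0.1293] [ 0.5 -0.2 -0.8 -0.3 -0.6  0.2  0.  -0.6]
rod top [ 0.4686  0.1174 -0.1296] [ 0.6  0.1 -0.7 -0.1]
rod scene [ 0.4698  0.1177 -0.129 ] [-0.2  0.3  0.3 -0.5]
cap both [ 0.5142 -0.0147  0.0984] [-0.2 -0.5  0.  -0.8  0.  -0.3 -0.8 -0.3  0.2 -1.   0.1 -0.1 -1.2  0.
 -0.4 -0.2  0.6 -0.6 -1.8  0.3 -0.3 -1.1  1.2 -0.4 -0.6 -0.1]
cap top [ 0.5131 -0.015   0.1031] [-0.1  0.1  0.1 -0.4  0.2  0.1 -0.6  0.3  0.3 -0.5  0.2  0.4]
cap scene [ 0.5152 -0.0147  0.0911] [-0.9  0.2 -0.1  0.1  1.  -0.2 -1.4  0.6  0.2 -0.8  1.6 -0.1 -0.3  0.2]
```

```bash
cat > go.py <<'E'
import sys
from h import *
from bench import ctrl
def rel(targets):
    s=ctrl.get_state();R=Rn.from_rotvec(s["tool_rot"]);p=s["position"]
    M=R.as_matrix()
    print("t %.2f pos %s psi %.3f tilt %s F %s grip %.3f"%(s["time"],p.round(4),np.arctan2(-M[0,1],M[1,1]),M[:2,2].round(4),s["ft_force"].round(1),s["grip_width"]))
    for x,y,z,psi in targets:
        Rt=Rn.from_matrix([[-np.cos(psi),-np.sin(psi),0],[-np.sin(psi),np.cos(psi),0],[0,0,-1]])
        d=R.inv().apply(np.array([x,y,z])-p);w=(R.inv()*Rt).as_rotvec()
        print((x,y,z,psi),"->","t",d.round(4),"r",w.round(4))
if __name__=="__main__":
    rel([tuple(float(v) for v in a.split(",")) for a in sys.argv[1:]])
E
python3 go.py .38,.42,.3,-.3 .5,.1,.3,-.2 .5165,-.1715,.2,-.205
```

```text
t 0.15 pos [0.2612 0.5947 0.2217] psi -0.414 tilt [-0.0005 -0.0014] F [ 0.3  1.1 -0.1] grip 1.000
(0.38, 0.42, 0.3, -0.3) -> t [-0.179  -0.1123 -0.0781] r [-0.0015  0.     -0.1138]
(0.5, 0.1, 0.3, -0.2) -> t [-0.4176 -0.3571 -0.0777] r [-1.500e-03 -1.000e-04 -2.138e-01]
(0.5165, -0.1715, 0.2, -0.205) -> t [-0.5418 -0.5989  0.0227] r [-1.500e-03 -1.000e-04 -2.088e-01]
```

Emit:
carry_out(commands=[{"tx": -0.045, "ty": -0.028, "tz": -0.02, "rz": -0.03, "jaw": 1}, {"tx": -0.09, "ty": -0.056, "tz": -0.04, "rz": -0.06, "jaw": 1}, {"tx": -0.135, "ty": -0.084, "tz": -0.06, "rz": -0.09, "jaw": 1}, {"tx": -0.179, "ty": -0.112, "tz": -0.078, "rz": -0.114, "jaw": 1}, {"tx": -0.219, "ty": -0.153, "tz": -0.078, "rz": -0.135, "jaw": 1}, {"tx": -0.259, "ty": -0.194, "tz": -0.078, "rz": -0.155, "jaw": 1}, {"tx": -0.299, "ty": -0.235, "tz": -0.078, "rz": -0.175, "jaw": 1}, {"tx": -0.339, "ty": -0.276, "tz": -0.078, "rz": -0.195, "jaw": 1}, {"tx": -0.379, "ty": -0.317, "tz": -0.078, "rz": -0.214, "jaw": 1}, {"tx": -0.418, "ty": -0.357, "tz": -0.078, "rz": -0.214, "jaw": 1}, {"tx": -0.442, "ty": -0.405, "tz": -0.06, "rz": -0.21, "jaw": 1}, {"tx": -0.466, "ty": -0.453, "tz": -0.04, "rz": -0.21, "jaw": 1}])

```text
invalid input
```

```bash
python3 go.py .5165,-.1715,.2,-.205 .5165,-.1715,.16,-.205
```

```text
t 0.15 pos [0.2612 0.5947 0.2217] psi -0.414 tilt [-0.0005 -0.0014] F [ 0.3  1.1 -0.1] grip 1.000
(0.5165, -0.1715, 0.2, -0.205) -> t [-0.5418 -0.5989  0.0227] r [-1.500e-03 -1.000e-04 -2.088e-01]
(0.5165, -0.1715, 0.16, -0.205) -> t [-0.5418 -0.5988  0.0627] r [-1.500e-03 -1.000e-04 -2.088e-01]
```

Emit:
carry_out(commands=[{"tx": -0.179, "ty": -0.112, "tz": -0.078, "rx": 0, "ry": 0, "rz": -0.114, "jaw": 1}, {"tx": -0.179, "ty": -0.112, "tz": -0.078, "rx": 0, "ry": 0, "rz": -0.114, "jaw": 1}, {"tx": -0.179, "ty": -0.112, "tz": -0.078, "rx": 0, "ry": 0, "rz": -0.114, "jaw": 1}, {"tx": -0.259, "ty": -0.194, "tz": -0.078, "rx": 0, "ry": 0, "rz": -0.155, "jaw": 1}, {"tx": -0.299, "ty": -0.235, "tz": -0.078, "rx": 0, "ry": 0, "rz": -0.175, "jaw": 1}, {"tx": -0.339, "ty": -0.276, "tz": -0.078, "rx": 0, "ry": 0, "rz": -0.195, "jaw": 1}, {"tx": -0.379, "ty": -0.317, "tz": -0.078, "rx": 0, "ry": 0, "rz": -0.214, "jaw": 1}, {"tx": -0.418, "ty": -0.357, "tz": -0.078, "rx": 0, "ry": 0, "rz": -0.214, "jaw": 1}, {"tx": -0.442, "ty": -0.405, "tz": -0.06, "rx": 0, "ry": 0, "rz": -0.21, "jaw": 1}, {"tx": -0.466, "ty": -0.453, "tz": -0.04, "rx": 0, "ry": 0, "rz": -0.21, "jaw": 1}], grip_force=30)

```text
time: 1.4
position: [0.5, 0.0382, 0.2751]
tool_rot: [0.32, 3.124, 0.001]
ft_force: [0.3, 0.0, 0.1]
grip_width: 0.998
```

```bash
python3 go.py .5165,-.1715,.2,-.205 .5165,-.1715,.16,-.205
```

```text
t 1.40 pos [0.5    0.0382 0.2751] psi -0.204 tilt [0.0016 0.0004] F [0.3 0.  0.1] grip 0.998
(0.5165, -0.1715, 0.2, -0.205) -> t [-0.0585 -0.202   0.075 ] r [0.0007 0.0015 0.0009]
(0.5165, -0.1715, 0.16, -0.205) -> t [-0.0585 -0.2021  0.115 ] r [0.0007 0.0015 0.0009]
```

Emit:
carry_out(commands=[{"tx": -0.015, "ty": -0.055, "tz": 0.02, "rx": 0, "ry": 0, "rz": 0, "jaw": 1}, {"tx": -0.03, "ty": -0.11, "tz": 0.04, "rx": 0, "ry": 0, "rz": 0, "jaw": 1}, {"tx": -0.044, "ty": -0.158, "tz": 0.062, "rx": 0, "ry": 0, "rz": 0, "jaw": 1}, {"tx": -0.044, "ty": -0.158, "tz": 0.062, "rx": 0, "ry": 0, "rz": 0, "jaw": 1}, {"tx": -0.044, "ty": -0.158, "tz": 0.062, "rx": 0, "ry": 0, "rz": 0, "jaw": 1}, {"tx": -0.044, "ty": -0.158, "tz": 0.062, "rx": 0, "ry": 0, "rz": 0, "jaw": 1}])

```text
time: 2.15
position: [0.511, -0.1216, 0.2134]
tool_rot: [0.315, 3.125, 0.001]
ft_force: [0.1, 0.4, -0.6]
grip_width: 0.998
```

```bash
cat > snap.py <<'E'
import sys,pickle
from bench import *
import cv2
n=sys.argv[1]
for c in sys.argv[2:]:
    ci=camera_info(c);im=get_image(c);cv2.imwrite(f"pics/{n}_{c}.png",im[:,:,::-1]);pickle.dump(ci,open(f"pics/{n}_{c}.pkl","wb"))
E
python3 snap.py a wrist; python3 go.py .5165,-.1715,.088,-.205 .5165,-.1715,.12,-.205
```

```text
t 2.20 pos [ 0.511  -0.1217  0.2135] psi -0.201 tilt [0.0009 0.0004] F [0.3 0.  0.3] grip 0.999
(0.5165, -0.1715, 0.088, -0.205) -> t [-0.0152 -0.0478  0.1254] r [0.0006 0.0008 0.0041]
(0.5165, -0.1715, 0.12, -0.205) -> t [-0.0152 -0.0478  0.0934] r [0.0006 0.0008 0.0041]
```

View pics/a_wrist.png

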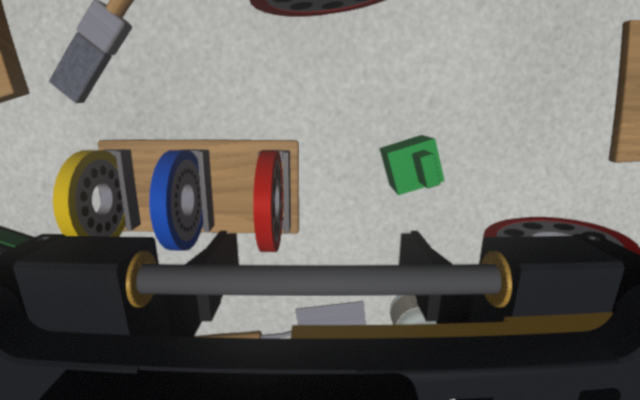

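```bash
python3 - <<'E'
from h import *
import pickle
ci=pickle.load(open("pics/a_wrist.pkl","rb"));im=cv2.imread("pics/a_wrist.png")
im=cv2.resize(im,None,fx=4,fy=4,interpolation=cv2.INTER_CUBIC)
def dr(h,c): cv2.polylines(im,[((h+.5)*4-.5).round().astype(np.int32)],True,c,1)
for p in([.5165,-.1712,-.205],[.4975,-.258,-.205]):
    dr(cv2.convexHull(proj(ci,plate(p)).astype(np.float32))[:,0],(0,255,0))
cap=[.514,-.0147,.098]
for L in([[.023,.020,.046],[.023,-.030,.046],[-.023,-.030,.046],[-.023,.020,.046]],[[.016,-.007,.076],[-.016,-.007,.076],[-.016,.007,.076],[.016,.007,.076]]):
    dr(proj(ci,obj(cap,np.array(L))),(255,255,0))
cv2.imwrite("pics/a_ov.png",im[500:1050,560:1360]);cv2.imwrite("pics/a_ov2.png",im[480:860,1440:1860])
E
```

```text
(no output)
```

View pics/a_ov.png

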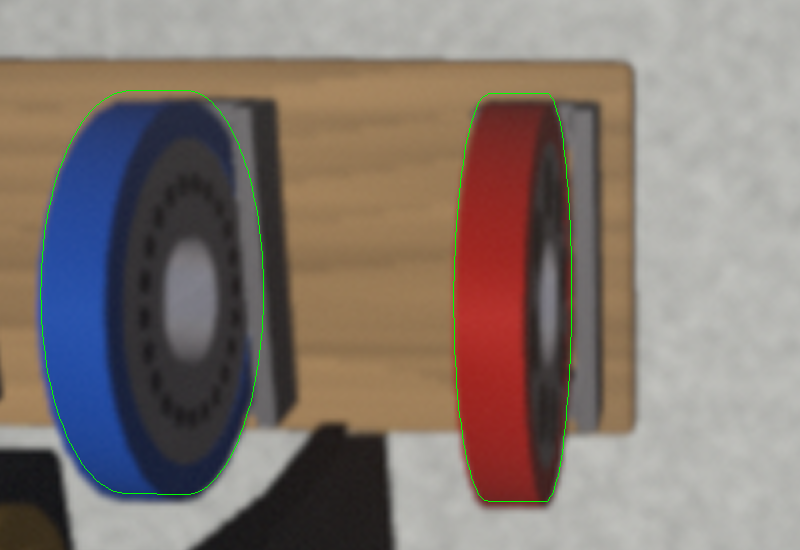

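View pics/a_ov2.png

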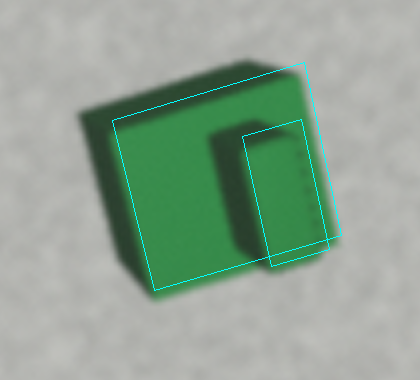

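Emit:
carry_out(commands=[{"tx": -0.016, "ty": -0.048, "tz": 0.02, "rx": 0, "ry": 0, "rz": 0.004, "jaw": 1}, {"tx": -0.016, "ty": -0.048, "tz": 0.06, "rx": 0, "ry": 0, "rz": 0.004, "jaw": 0.6}, {"tx": -0.016, "ty": -0.048, "tz": 0.08, "rx": 0, "ry": 0, "rz": 0.004, "jaw": 0.6}, {"tx": -0.016, "ty": -0.048, "tz": 0.08, "rx": 0, "ry": 0, "rz": 0.004, "jaw": 0.6}, {"tx": -0.016, "ty": -0.048, "tz": 0.08, "rx": 0, "ry": 0, "rz": 0.004, "jaw": 0.6}])

```text
time: 2.82
position: [0.5175, -0.1731, 0.1342]
tool_rot: [0.324, 3.123, 0.0]
ft_force: [-0.6, 0.5, -0.1]
grip_width: 0.652
```

```bash
python3 go.py .5175,-.1715,.088,-.205; python3 snap.py b wrist
```

```text
t 2.83 pos [ 0.5175 -0.1731  0.1342] psi -0.206 tilt [ 0.0018 -0.0002] F [-0.6  0.5 -0.1] grip 0.652
(0.5175, -0.1715, 0.088, -0.205) -> t [0.0004 0.0016 0.0462] r [ 0.0002  0.0018 -0.0014]
```

View pics/b_wrist.png

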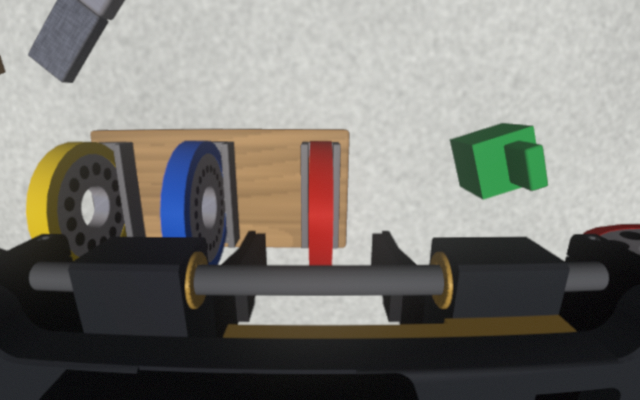

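Emit:
carry_out(commands=[{"tx": 0, "ty": 0.001, "tz": 0.025, "rx": 0, "ry": 0, "rz": 0, "jaw": 0.6}, {"tx": 0, "ty": 0.001, "tz": 0.046, "rx": 0, "ry": 0, "rz": 0, "jaw": 0.5}, {"tx": 0, "ty": 0.001, "tz": 0.046, "rx": 0, "ry": 0, "rz": 0, "jaw": 0.4}, {"tx": 0, "ty": 0.001, "tz": 0.046, "rx": 0, "ry": 0, "rz": 0, "jaw": 0}, {"tx": 0, "ty": 0.001, "tz": 0.046, "rx": 0, "ry": 0, "rz": 0, "jaw": 0}, {"tx": 0, "ty": 0.001, "tz": 0.046, "rx": 0, "ry": 0, "rz": 0, "jaw": 0}, {"tx": 0, "ty": 0.001, "tz": 0.046, "rx": 0, "ry": 0, "rz": 0, "jaw": 0}, {"tx": 0, "ty": 0.001, "tz": 0.046, "rx": 0, "ry": 0, "rz": 0, "jaw": 0}], grip_force=35)

```text
time: 3.88
position: [0.5174, -0.1724, 0.0878]
tool_rot: [0.325, 3.123, 0.001]
ft_force: [0.2, 1.5, 5.6]
grip_width: 0.157
```

Emit:
carry_out(commands=[{"tx": 0, "ty": 0, "tz": -0.03, "rx": 0, "ry": 0, "rz": 0, "jaw": 0}, {"tx": 0, "ty": 0, "tz": -0.07, "rx": 0, "ry": 0, "rz": 0, "jaw": 0}, {"tx": 0, "ty": 0, "tz": -0.11, "rx": 0, "ry": 0, "rz": 0, "jaw": 0}, {"tx": 0, "ty": 0, "tz": -0.11, "rx": 0, "ry": 0, "rz": 0, "jaw": 0}, {"tx": 0, "ty": 0, "tz": -0.11, "rx": 0, "ry": 0, "rz": 0, "jaw": 0}])

```text
time: 4.5
position: [0.5153, -0.1722, 0.195]
tool_rot: [-0.325, -3.121, -0.0]
ft_force: [0.2, -0.5, -5.6]
grip_width: 0.161
```

```bash
python3 go.py .4635,.0685,.196,-.129; python3 snap.py c wrist scene
```

```text
t 4.50 pos [ 0.5153 -0.1722  0.195 ] psi -0.208 tilt [-0.0032  0.0006] F [ 0.2 -0.5 -5.6] grip 0.161
(0.4635, 0.0685, 0.196, -0.129) -> t [ 0.1004  0.2249 -0.0007] r [ 0.0001 -0.0033 -0.0788]
```

View pics/c_scene.png

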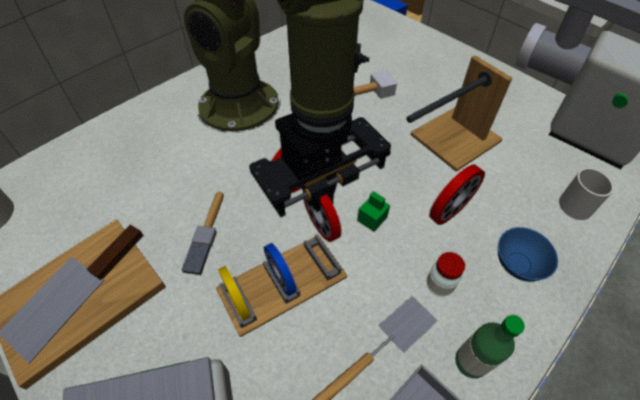

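Emit:
carry_out(commands=[{"tx": 0.013, "ty": 0.028, "tz": -0.002, "rx": 0, "ry": 0, "rz": -0.01, "jaw": 0}, {"tx": 0.03, "ty": 0.07, "tz": -0.002, "rx": 0, "ry": 0, "rz": -0.025, "jaw": 0}, {"tx": 0.05, "ty": 0.112, "tz": -0.002, "rx": 0, "ry": 0, "rz": -0.04, "jaw": 0}, {"tx": 0.07, "ty": 0.155, "tz": -0.002, "rx": 0, "ry": 0, "rz": -0.055, "jaw": 0}, {"tx": 0.088, "ty": 0.195, "tz": -0.002, "rx": 0, "ry": 0, "rz": -0.07, "jaw": 0}, {"tx": 0.1, "ty": 0.225, "tz": -0.002, "rx": 0, "ry": 0, "rz": -0.079, "jaw": 0}, {"tx": 0.1, "ty": 0.225, "tz": -0.002, "rx": 0, "ry": 0, "rz": -0.079, "jaw": 0}, {"tx": 0.1, "ty": 0.225, "tz": -0.002, "rx": 0, "ry": 0, "rz": -0.079, "jaw": 0}])

```text
time: 5.6
position: [0.4647, 0.0672, 0.1978]
tool_rot: [-0.203, -3.133, 0.003]
ft_force: [0.2, 0.1, -3.2]
grip_width: 0.156
```

```bash
python3 go.py .4705,.1275,.196,-.129; python3 snap.py d scene wrist top; python3 - <<'E'
import cv2
for n,(x,y,w,h,k) in{"scene":(330,40,200,150,4),"top":(20,100,200,150,4)}.items():
    im=cv2.imread(f"pics/d_{n}.png");cv2.imwrite(f"pics/d_{n}c.png",cv2.resize(im[y:y+h,x:x+w],None,fx=k,fy=k,interpolation=cv2.INTER_CUBIC))
E
```

```text
t 5.60 pos [0.4647 0.0672 0.1978] psi -0.129 tilt [-0.0018 -0.0015] F [ 0.2  0.1 -3.2] grip 0.156
(0.4705, 0.1275, 0.196, -0.129) -> t [0.002  0.0605 0.0017] r [-0.0017 -0.0016 -0.0003]
```

View pics/d_scenec.png

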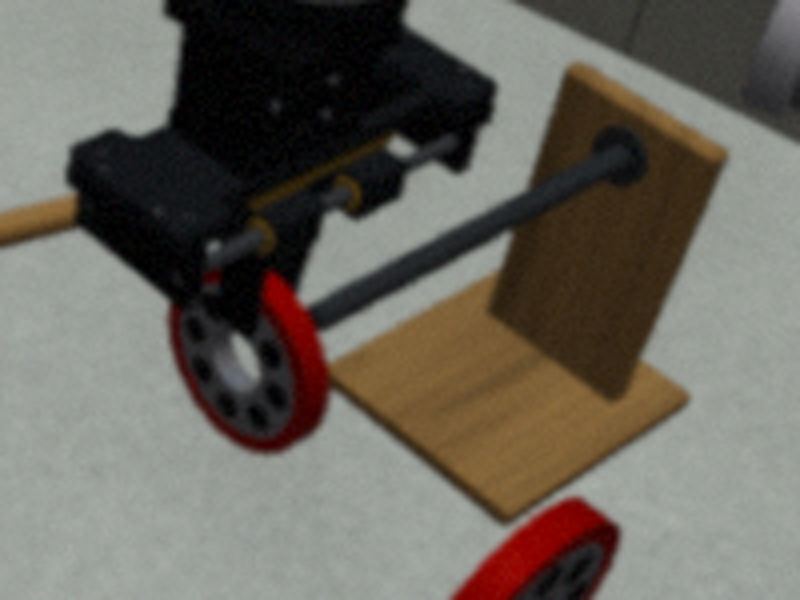

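View pics/d_topc.png

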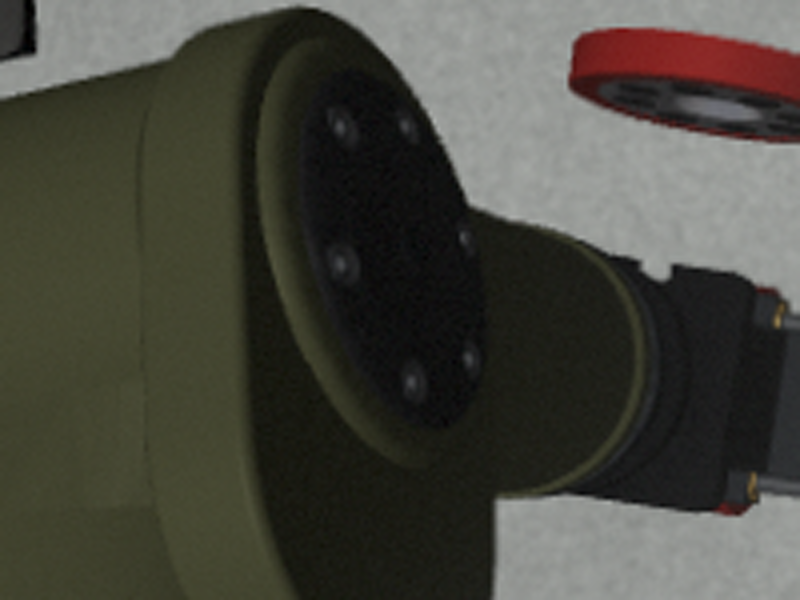

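View pics/d_wrist.png

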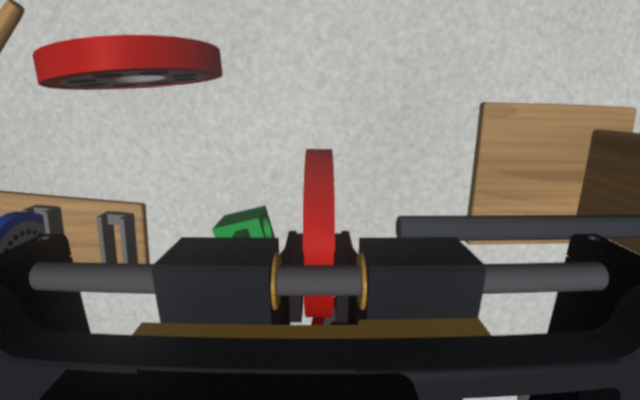

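```bash
python3 - <<'E'
from h import *
import pickle
for n in("wrist","scene"):
    ci=pickle.load(open(f"pics/d_{n}.pkl","rb"));im=cv2.imread(f"pics/d_{n}.png")
    k=4;im=cv2.resize(im,None,fx=k,fy=k,interpolation=cv2.INTER_CUBIC)
    def dr(h,c): cv2.polylines(im,[((h+.5)*k-.5).round().astype(np.int32)],True,c,1)
    p=[.4647,.0672,-.129]
    dr(cv2.convexHull(proj(ci,plate(p,.172)).astype(np.float32))[:,0],(0,255,0))
    q=[.4691,.1175,-.129]
    rod=np.vstack([obj(q,np.c_[.008*np.cos(a),np.full(120,y),.17+.008*np.sin(a)]) for y in(0,.25)])
    dr(cv2.convexHull(proj(ci,rod).astype(np.float32))[:,0],(255,255,0))
    cv2.imwrite(f"pics/d_ov_{n}.png",im[560:1060,1150:1950] if n=="wrist" else im[160:760,1320:2120])
E
```

```text
(no output)
```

View pics/d_ov_wrist.png

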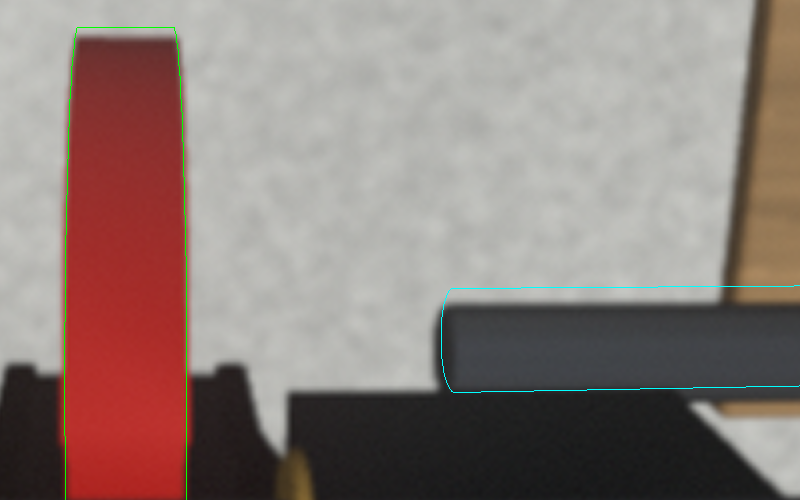

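View pics/d_ov_scene.png

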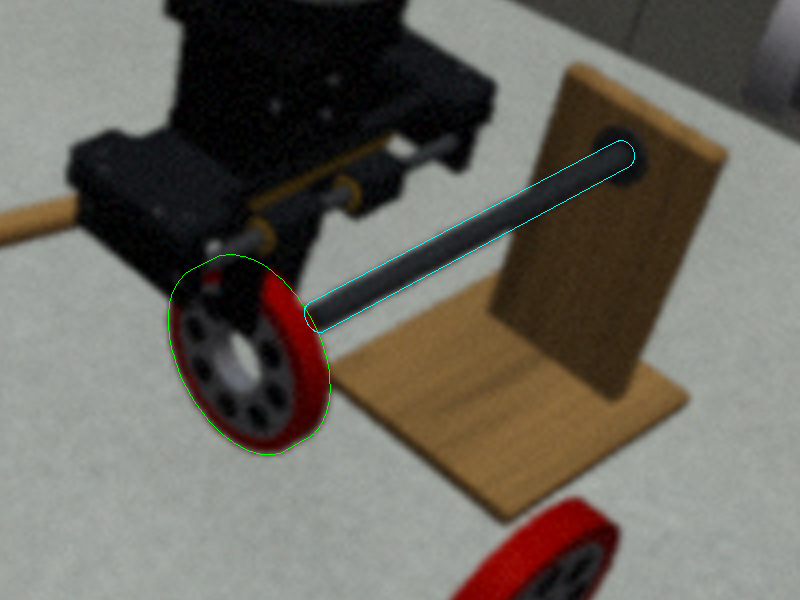

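Emit:
carry_out(commands=[{"tx": 0.001, "ty": 0.015, "tz": 0.0015, "rx": 0, "ry": 0, "rz": 0, "jaw": 0}, {"tx": 0.001, "ty": 0.03, "tz": 0.0015, "rx": 0, "ry": 0, "rz": 0, "jaw": 0}, {"tx": 0.001, "ty": 0.045, "tz": 0.0015, "rx": 0, "ry": 0, "rz": 0, "jaw": 0}, {"tx": 0.001, "ty": 0.06, "tz": 0.0015, "rx": 0, "ry": 0, "rz": 0, "jaw": 0}, {"tx": 0.001, "ty": 0.075, "tz": 0.0015, "rx": 0, "ry": 0, "rz": 0, "jaw": 0}, {"tx": 0.001, "ty": 0.085, "tz": 0.0015, "rx": 0, "ry": 0, "rz": 0, "jaw": 0}, {"tx": 0.001, "ty": 0.085, "tz": 0.0015, "rx": 0, "ry": 0, "rz": 0, "jaw": 0}])

```text
time: 6.62
position: [0.4751, 0.1535, 0.1974]
tool_rot: [-0.2, -3.135, 0.0]
ft_force: [-0.5, 0.3, -3.9]
grip_width: 0.156
```

```bash
python3 go.py .492,.2861,.196,-.129; python3 snap.py e scene; python3 - <<'E'
import cv2
for n,(x,y,w,h,k) in{"scene":(330,40,200,150,4)}.items():
    im=cv2.imread(f"pics/e_{n}.png");cv2.imwrite(f"pics/e_{n}c.png",cv2.resize(im[y:y+h,x:x+w],None,fx=k,fy=k,interpolation=cv2.INTER_CUBIC))
E
```

```text
t 6.62 pos [0.4751 0.1535 0.1974] psi -0.127 tilt [-0.0001 -0.0002] F [-0.5  0.3 -3.9] grip 0.156
(0.492, 0.2861, 0.196, -0.129) -> t [1.000e-04 1.337e-01 1.400e-03] r [-0.0002 -0.0001  0.0018]
```

View pics/e_scenec.png

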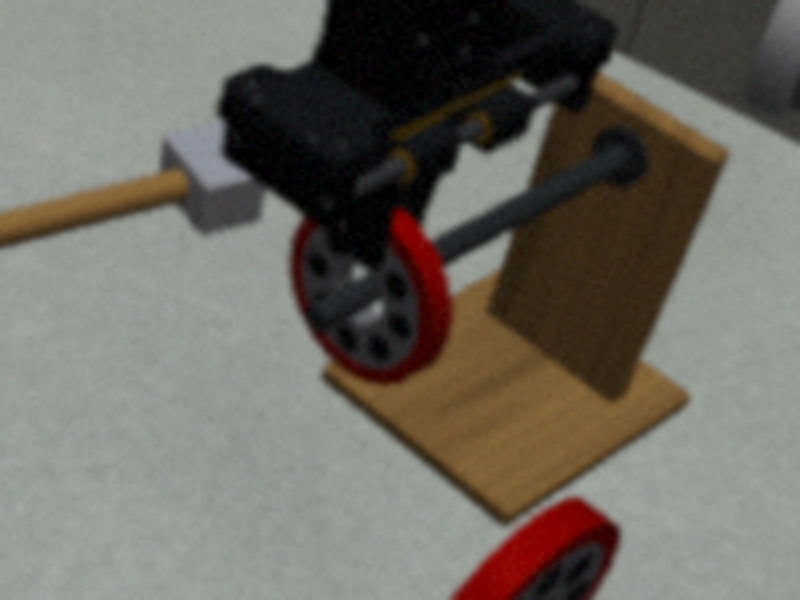

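Emit:
carry_out(commands=[{"tx": 0, "ty": 0.02, "tz": 0.001, "rx": 0, "ry": 0, "rz": 0.002, "jaw": 0}, {"tx": 0, "ty": 0.045, "tz": 0.001, "rx": 0, "ry": 0, "rz": 0.002, "jaw": 0}, {"tx": 0, "ty": 0.07, "tz": 0.001, "rx": 0, "ry": 0, "rz": 0.002, "jaw": 0}, {"tx": 0, "ty": 0.095, "tz": 0.001, "rx": 0, "ry": 0, "rz": 0.002, "jaw": 0}, {"tx": 0, "ty": 0.118, "tz": 0.001, "rx": 0, "ry": 0, "rz": 0.002, "jaw": 0}, {"tx": 0, "ty": 0.133, "tz": 0.001, "rx": 0, "ry": 0, "rz": 0.002, "jaw": 0}, {"tx": 0, "ty": 0.133, "tz": 0.001, "rx": 0, "ry": 0, "rz": 0.002, "jaw": 0}, {"tx": 0, "ty": 0.133, "tz": 0.005, "rx": 0, "ry": 0, "rz": 0.002, "jaw": 0}, {"tx": 0, "ty": 0.133, "tz": 0.007, "rx": 0, "ry": 0, "rz": 0.002, "jaw": 0}, {"tx": 0, "ty": 0.133, "tz": 0.007, "rx": 0, "ry": 0, "rz": 0.002, "jaw": 0}])

```text
time: 7.92
position: [0.4922, 0.2836, 0.1903]
tool_rot: [-0.207, -3.134, 0.0]
ft_force: [-0.5, -0.8, -3.8]
grip_width: 0.157
```

```bash
python3 go.py .492,.2861,.188,-.129
```

```text
t 7.92 pos [0.4922 0.2836 0.1903] psi -0.132 tilt [-0.0003 -0.0003] F [-0.5 -0.8 -3.8] grip 0.157
(0.492, 0.2861, 0.188, -0.129) -> t [0.0005 0.0024 0.0023] r [-0.0003 -0.0003 -0.0029]
```

Emit:
carry_out(commands=[{"tx": 0, "ty": 0, "tz": 0.002, "rx": 0, "ry": 0, "rz": 0, "jaw": 0}, {"tx": 0, "ty": 0, "tz": 0.002, "rx": 0, "ry": 0, "rz": 0, "jaw": 0}])

```text
time: 8.18
position: [0.4924, 0.2843, 0.1887]
tool_rot: [0.206, 3.134, 0.0]
ft_force: [0.3, -1.0, -3.1]
grip_width: 0.155
```

Emit:
carry_out(commands=[{"tx": 0, "ty": 0, "tz": 0, "rx": 0, "ry": 0, "rz": 0, "jaw": 0.22}, {"tx": 0, "ty": 0, "tz": 0, "rx": 0, "ry": 0, "rz": 0, "jaw": 0.42}, {"tx": 0, "ty": 0, "tz": 0, "rx": 0, "ry": 0, "rz": 0, "jaw": 0.42}, {"tx": 0, "ty": 0, "tz": 0, "rx": 0, "ry": 0, "rz": 0, "jaw": 0.42}])

```text
time: 8.68
position: [0.4924, 0.2846, 0.1887]
tool_rot: [0.205, 3.135, 0.001]
ft_force: [-0.2, 0.4, -0.1]
grip_width: 0.403
```

```bash
python3 go.py .492,.2861,.3,-.129;python3 snap.py f scene wrist; python3 - <<'E'
import cv2
for n,(x,y,w,h,k) in{"scene":(330,20,200,150,4)}.items():
    im=cv2.imread(f"pics/f_{n}.png");cv2.imwrite(f"pics/f_{n}c.png",cv2.resize(im[y:y+h,x:x+w],None,fx=k,fy=k,interpolation=cv2.INTER_CUBIC))
E
```

```text
t 8.68 pos [0.4924 0.2846 0.1887] psi -0.131 tilt [0.0004 0.0003] F [-0.2  0.4 -0.1] grip 0.403
(0.492, 0.2861, 0.3, -0.129) -> t [ 0.0005  0.0015 -0.1113] r [ 0.0004  0.0004 -0.0017]
```

View pics/f_scenec.png

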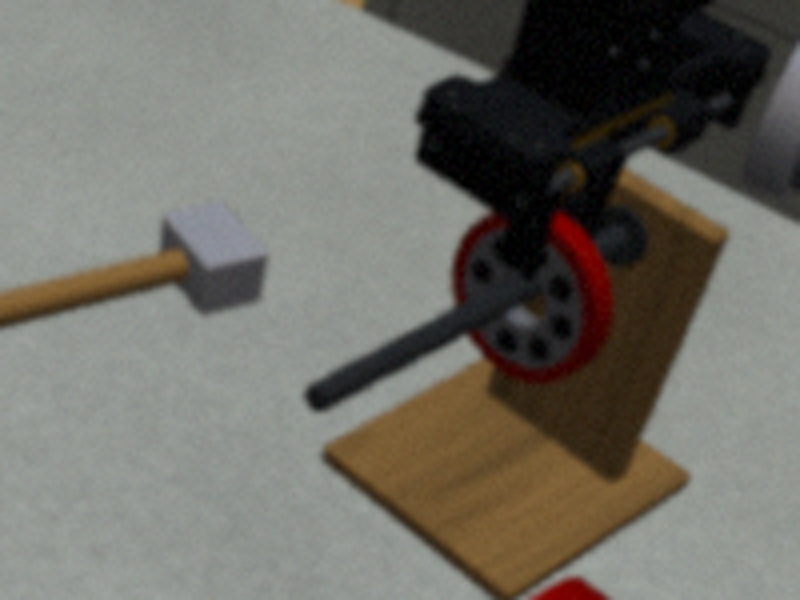

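View pics/f_wrist.png

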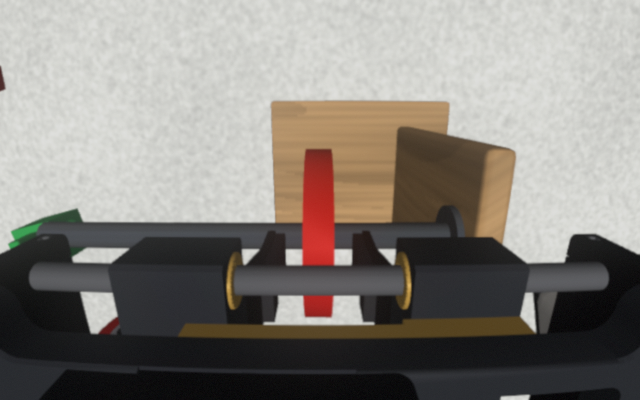

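Emit:
carry_out(commands=[{"tx": 0, "ty": 0, "tz": -0.04, "rx": 0, "ry": 0, "rz": 0, "jaw": 0.42}, {"tx": 0, "ty": 0, "tz": -0.09, "rx": 0, "ry": 0, "rz": 0, "jaw": 0.42}, {"tx": 0, "ty": -0.05, "tz": -0.1, "rx": 0, "ry": 0, "rz": 0.01, "jaw": 0.6}, {"tx": 0, "ty": -0.11, "tz": -0.1, "rx": 0, "ry": 0, "rz": 0.02, "jaw": 0.6}, {"tx": 0, "ty": -0.17, "tz": -0.1, "rx": 0, "ry": 0, "rz": 0.03, "jaw": 0.6}, {"tx": 0, "ty": -0.23, "tz": -0.1, "rx": 0, "ry": 0, "rz": 0.04, "jaw": 0.6}, {"tx": -0.02, "ty": -0.29, "tz": -0.1, "rx": 0, "ry": 0, "rz": 0.05, "jaw": 0.6}, {"tx": -0.035, "ty": -0.35, "tz": -0.1, "rx": 0, "ry": 0, "rz": 0.06, "jaw": 0.6}, {"tx": -0.05, "ty": -0.41, "tz": -0.09, "rx": 0, "ry": 0, "rz": 0.07, "jaw": 0.6}, {"tx": -0.065, "ty": -0.47, "tz": -0.06, "rx": 0, "ry": 0, "rz": 0.075, "jaw": 0.6}])

```text
time: 10.02
position: [0.4957, -0.1867, 0.2525]
tool_rot: [0.323, 3.12, 0.0]
ft_force: [1.0, 1.4, -0.2]
grip_width: 0.598
```

```bash
python3 go.py .4983,-.258,.15,-.205
```

```text
t 10.03 pos [ 0.4957 -0.1867  0.2525] psi -0.206 tilt [ 0.0046 -0.0003] F [ 1.   1.4 -0.2] grip 0.598
(0.4983, -0.258, 0.15, -0.205) -> t [-0.0167 -0.0693  0.1026] r [ 0.0007  0.0046 -0.0013]
```

Emit:
carry_out(commands=[{"tx": -0.016, "ty": -0.055, "tz": 0.02, "rx": 0, "ry": 0, "rz": 0, "jaw": 0.6}, {"tx": -0.016, "ty": -0.066, "tz": 0.06, "rx": 0, "ry": 0, "rz": 0, "jaw": 0.6}, {"tx": -0.016, "ty": -0.066, "tz": 0.1, "rx": 0, "ry": 0, "rz": 0, "jaw": 0.6}, {"tx": -0.016, "ty": -0.066, "tz": 0.1, "rx": 0, "ry": 0, "rz": 0, "jaw": 0.6}, {"tx": -0.016, "ty": -0.066, "tz": 0.1, "rx": 0, "ry": 0, "rz": 0, "jaw": 0.6}])

```text
time: 10.65
position: [0.4979, -0.2522, 0.1528]
tool_rot: [0.322, 3.123, -0.001]
ft_force: [0.0, 0.8, 0.7]
grip_width: 0.604
```

```bash
python3 go.py .4983,-.258,.088,-.205; python3 snap.py g wrist
```

```text
t 10.65 pos [ 0.4979 -0.2522  0.1528] psi -0.205 tilt [ 0.0018 -0.0006] F [0.  0.8 0.7] grip 0.604
(0.4983, -0.258, 0.088, -0.205) -> t [-0.0015 -0.0056  0.0648] r [-0.0002  0.0019 -0.0002]
```

View pics/g_wrist.png

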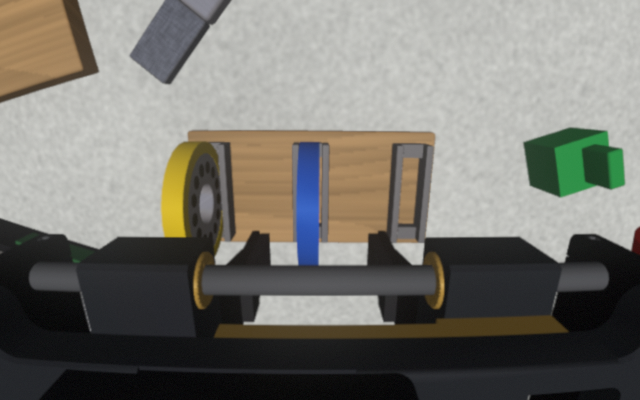

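Emit:
carry_out(commands=[{"tx": -0.001, "ty": -0.006, "tz": 0.02, "rx": 0, "ry": 0, "rz": 0, "jaw": 0.6}, {"tx": -0.001, "ty": -0.006, "tz": 0.045, "rx": 0, "ry": 0, "rz": 0, "jaw": 0.5}, {"tx": -0.001, "ty": -0.006, "tz": 0.065, "rx": 0, "ry": 0, "rz": 0, "jaw": 0.4}, {"tx": -0.001, "ty": -0.006, "tz": 0.065, "rx": 0, "ry": 0, "rz": 0, "jaw": 0.3}, {"tx": -0.001, "ty": -0.006, "tz": 0.065, "rx": 0, "ry": 0, "rz": 0, "jaw": 0}, {"tx": -0.001, "ty": -0.006, "tz": 0.065, "rx": 0, "ry": 0, "rz": 0, "jaw": 0}, {"tx": -0.001, "ty": -0.006, "tz": 0.065, "rx": 0, "ry": 0, "rz": 0, "jaw": 0}, {"tx": -0.001, "ty": -0.006, "tz": 0.065, "rx": 0, "ry": 0, "rz": 0, "jaw": 0}], grip_force=35)

```text
time: 11.7
position: [0.4974, -0.2585, 0.0872]
tool_rot: [0.322, 3.123, -0.0]
ft_force: [0.5, -0.5, 4.5]
grip_width: 0.16
```

```bash
python3 go.py .4983,-.258,.2,-.205
```

```text
t 11.70 pos [ 0.4974 -0.2585  0.0872] psi -0.206 tilt [ 0.0018 -0.0005] F [ 0.5 -0.5  4.5] grip 0.160
(0.4983, -0.258, 0.2, -0.205) -> t [-0.001   0.0007 -0.1128] r [-0.0001  0.0019 -0.0008]
```

Emit:
carry_out(commands=[{"tx": 0, "ty": 0, "tz": -0.03, "rx": 0, "ry": 0, "rz": 0, "jaw": 0}, {"tx": 0, "ty": 0, "tz": -0.07, "rx": 0, "ry": 0, "rz": 0, "jaw": 0}, {"tx": 0, "ty": 0, "tz": -0.11, "rx": 0, "ry": 0, "rz": 0, "jaw": 0}, {"tx": 0, "ty": 0, "tz": -0.11, "rx": 0, "ry": 0, "rz": 0, "jaw": 0}, {"tx": 0, "ty": 0, "tz": -0.11, "rx": 0, "ry": 0, "rz": 0, "jaw": 0}])

```text
time: 12.32
position: [0.4957, -0.2573, 0.1946]
tool_rot: [-0.322, -3.122, -0.002]
ft_force: [-0.3, 0.2, -4.1]
grip_width: 0.159
```

```bash
python3 go.py .463,.068,.196,-.129
```

```text
t 12.32 pos [ 0.4957 -0.2573  0.1946] psi -0.206 tilt [-0.0025  0.0014] F [-0.3  0.2 -4.1] grip 0.159
(0.463, 0.068, 0.196, -0.129) -> t [ 0.0984  0.3118 -0.0008] r [ 0.001  -0.0027 -0.0765]
```

Emit:
carry_out(commands=[{"tx": 0.008, "ty": 0.025, "tz": -0.001, "rx": 0, "ry": 0, "rz": -0.006, "jaw": 0}, {"tx": 0.021, "ty": 0.065, "tz": -0.001, "rx": 0, "ry": 0, "rz": -0.017, "jaw": 0}, {"tx": 0.034, "ty": 0.108, "tz": -0.001, "rx": 0, "ry": 0, "rz": -0.027, "jaw": 0}, {"tx": 0.048, "ty": 0.152, "tz": -0.001, "rx": 0, "ry": 0, "rz": -0.038, "jaw": 0}, {"tx": 0.062, "ty": 0.196, "tz": -0.001, "rx": 0, "ry": 0, "rz": -0.048, "jaw": 0}, {"tx": 0.076, "ty": 0.24, "tz": -0.001, "rx": 0, "ry": 0, "rz": -0.06, "jaw": 0}, {"tx": 0.088, "ty": 0.28, "tz": -0.001, "rx": 0, "ry": 0, "rz": -0.07, "jaw": 0}, {"tx": 0.098, "ty": 0.312, "tz": -0.001, "rx": 0, "ry": 0, "rz": -0.077, "jaw": 0}, {"tx": 0.098, "ty": 0.312, "tz": -0.001, "rx": 0, "ry": 0, "rz": -0.077, "jaw": 0}, {"tx": 0.098, "ty": 0.312, "tz": -0.001, "rx": 0, "ry": 0, "rz": -0.077, "jaw": 0}])

```text
time: 13.58
position: [0.4635, 0.0663, 0.1957]
tool_rot: [-0.203, -3.132, 0.003]
ft_force: [0.4, -0.7, -3.9]
grip_width: 0.156
```

```bash
python3 go.py .469,.1175,.196,-.129 .4825,.2167,.196,-.129; python3 snap.py i scene wrist; python3 - <<'E'
import cv2
for n,(x,y,w,h,k) in{"scene":(330,40,200,150,4)}.items():
    im=cv2.imread(f"pics/i_{n}.png");cv2.imwrite(f"pics/i_{n}c.png",cv2.resize(im[y:y+h,x:x+w],None,fx=k,fy=k,interpolation=cv2.INTER_CUBIC))
E
```

```text
t 13.57 pos [0.4635 0.0663 0.1957] psi -0.129 tilt [-0.0028 -0.0018] F [ 0.4 -0.7 -3.9] grip 0.156
(0.469, 0.1175, 0.196, -0.129) -> t [ 0.0012  0.0515 -0.0004] r [-0.0021 -0.0026 -0.0001]
(0.4825, 0.2167, 0.196, -0.129) -> t [ 0.0005  0.1516 -0.0006] r [-0.0021 -0.0026 -0.0001]
```

View pics/i_scenec.png

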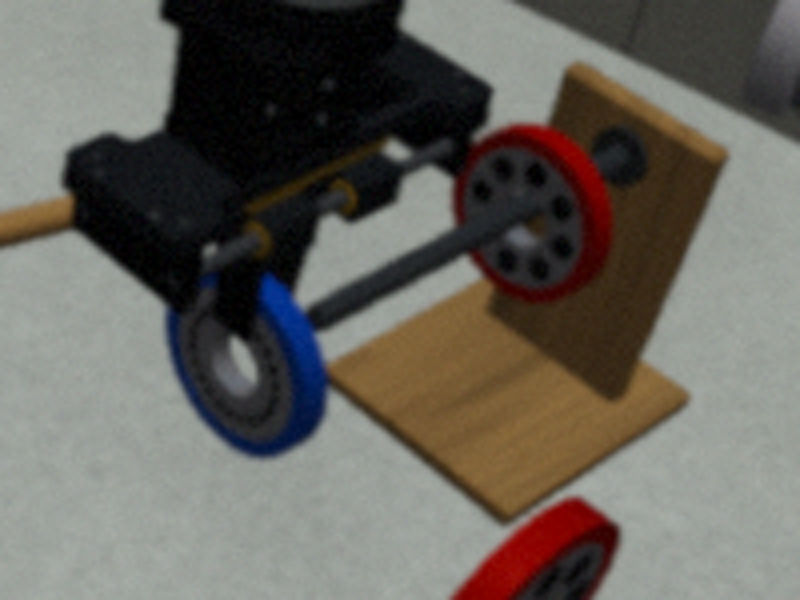

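View pics/i_wrist.png

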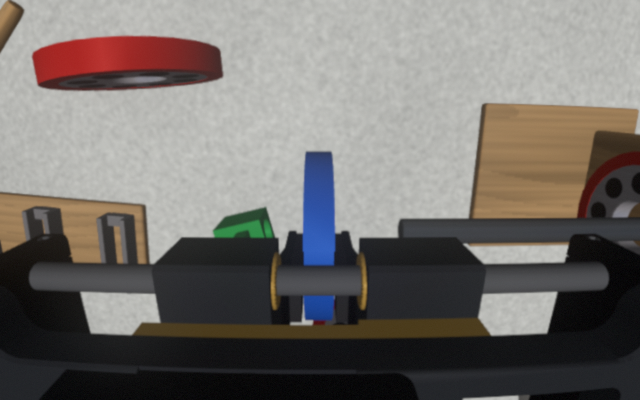

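Emit:
carry_out(commands=[{"tx": 0.001, "ty": 0.015, "tz": -0.001, "rx": 0, "ry": 0, "rz": 0, "jaw": 0}, {"tx": 0.001, "ty": 0.03, "tz": -0.001, "rx": 0, "ry": 0, "rz": 0, "jaw": 0}, {"tx": 0.001, "ty": 0.045, "tz": -0.001, "rx": 0, "ry": 0, "rz": 0, "jaw": 0}, {"tx": 0.001, "ty": 0.06, "tz": -0.001, "rx": 0, "ry": 0, "rz": 0, "jaw": 0}, {"tx": 0.001, "ty": 0.075, "tz": -0.001, "rx": 0, "ry": 0, "rz": 0, "jaw": 0}, {"tx": 0.001, "ty": 0.085, "tz": -0.001, "rx": 0, "ry": 0, "rz": 0, "jaw": 0}, {"tx": 0.001, "ty": 0.085, "tz": -0.001, "rx": 0, "ry": 0, "rz": 0, "jaw": 0}])

```text
time: 14.55
position: [0.4743, 0.1526, 0.1982]
tool_rot: [-0.2, -3.135, 0.0]
ft_force: [-0.1, -0.4, -3.5]
grip_width: 0.158
```

```bash
python3 go.py .4825,.2167,.196,-.129; python3 snap.py j scene; python3 - <<'E'
import cv2
for n,(x,y,w,h,k) in{"scene":(330,40,200,150,4)}.items():
    im=cv2.imread(f"pics/j_{n}.png");cv2.imwrite(f"pics/j_{n}c.png",cv2.resize(im[y:y+h,x:x+w],None,fx=k,fy=k,interpolation=cv2.INTER_CUBIC))
E
```

```text
t 14.55 pos [0.4743 0.1526 0.1982] psi -0.127 tilt [-0.0002 -0.0002] F [-0.1 -0.4 -3.5] grip 0.158
(0.4825, 0.2167, 0.196, -0.129) -> t [0.     0.0646 0.0022] r [-0.0003 -0.0001  0.0017]
```

View pics/j_scenec.png

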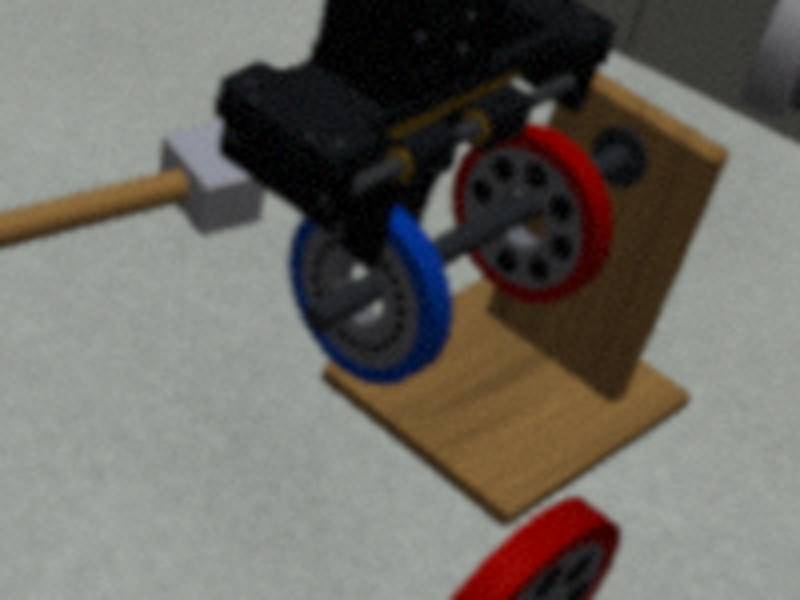

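Emit:
carry_out(commands=[{"tx": 0, "ty": 0.02, "tz": 0.001, "rx": 0, "ry": 0, "rz": 0.002, "jaw": 0}, {"tx": 0, "ty": 0.045, "tz": 0.001, "rx": 0, "ry": 0, "rz": 0.002, "jaw": 0}, {"tx": 0, "ty": 0.068, "tz": 0.001, "rx": 0, "ry": 0, "rz": 0.002, "jaw": 0}, {"tx": 0, "ty": 0.068, "tz": 0.002, "rx": 0, "ry": 0, "rz": 0.002, "jaw": 0}, {"tx": 0, "ty": 0.068, "tz": 0.006, "rx": 0, "ry": 0, "rz": 0.002, "jaw": 0}, {"tx": 0, "ty": 0.068, "tz": 0.009, "rx": 0, "ry": 0, "rz": 0.002, "jaw": 0}, {"tx": 0, "ty": 0.068, "tz": 0.009, "rx": 0, "ry": 0, "rz": 0.002, "jaw": 0}, {"tx": 0, "ty": 0.068, "tz": 0.009, "rx": 0, "ry": 0, "rz": 0.002, "jaw": 0}, {"tx": 0, "ty": 0.068, "tz": 0.009, "rx": 0, "ry": 0, "rz": 0.002, "jaw": 0.22}, {"tx": 0, "ty": 0.068, "tz": 0.009, "rx": 0, "ry": 0, "rz": 0.002, "jaw": 0.42}, {"tx": 0, "ty": 0.068, "tz": 0.009, "rx": 0, "ry": 0, "rz": 0.002, "jaw": 0.42}, {"tx": 0, "ty": 0.068, "tz": 0.009, "rx": 0, "ry": 0, "rz": 0.002, "jaw": 0.42}])

```text
time: 16.1
position: [0.4833, 0.2193, 0.1896]
tool_rot: [0.205, 3.134, 0.001]
ft_force: [0.4, 0.5, -0.0]
grip_width: 0.4
```

```bash
python3 go.py .4825,.2167,.196,-.129; python3 snap.py k scene wrist; python3 - <<'E'
import cv2
for n,(x,y,w,h,k) in{"scene":(330,20,200,150,4)}.items():
    im=cv2.imread(f"pics/k_{n}.png");cv2.imwrite(f"pics/k_{n}c.png",cv2.resize(im[y:y+h,x:x+w],None,fx=k,fy=k,interpolation=cv2.INTER_CUBIC))
E
```

```text
t 16.10 pos [0.4833 0.2193 0.1896] psi -0.131 tilt [0.0005 0.0004] F [ 0.4  0.5 -0. ] grip 0.400
(0.4825, 0.2167, 0.196, -0.129) -> t [ 0.0004 -0.0027 -0.0064] r [ 0.0004  0.0004 -0.0017]
```

View pics/k_scenec.png

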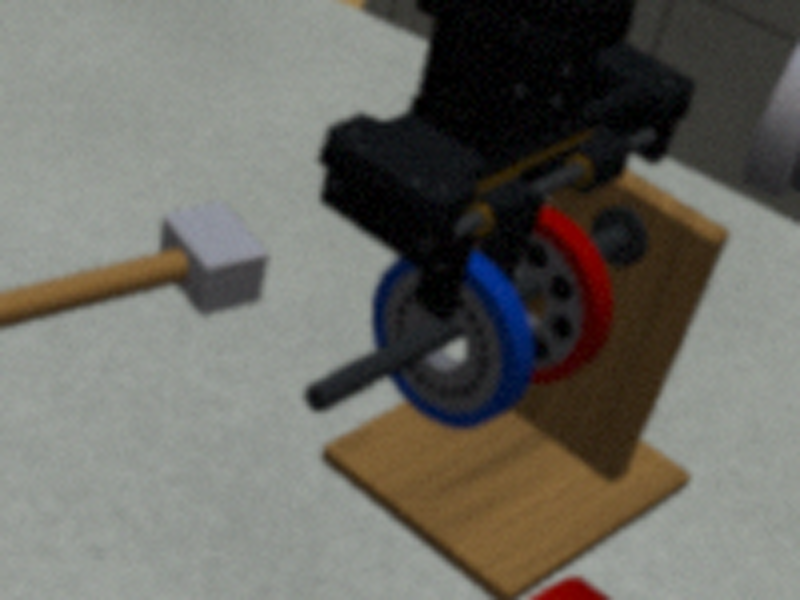

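View pics/k_wrist.png

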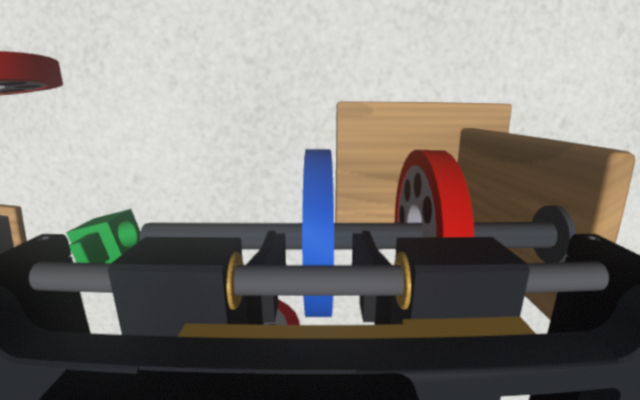

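Emit:
carry_out(commands=[{"tx": 0, "ty": 0, "tz": -0.04, "rx": 0, "ry": 0, "rz": 0, "jaw": 0.42}, {"tx": 0, "ty": 0, "tz": -0.08, "rx": 0, "ry": 0, "rz": 0, "jaw": 0.42}, {"tx": 0, "ty": -0.04, "tz": -0.09, "rx": 0, "ry": 0, "rz": -0.03, "jaw": 0.5}, {"tx": -0.015, "ty": -0.09, "tz": -0.09, "rx": 0, "ry": 0, "rz": -0.08, "jaw": 0.5}, {"tx": -0.03, "ty": -0.14, "tz": -0.09, "rx": 0, "ry": 0, "rz": -0.14, "jaw": 0.5}, {"tx": -0.045, "ty": -0.19, "tz": -0.07, "rx": 0, "ry": 0, "rz": -0.2, "jaw": 0.5}, {"tx": -0.062, "ty": -0.228, "tz": -0.04, "rx": 0, "ry": 0, "rz": -0.229, "jaw": 0.5}, {"tx": -0.062, "ty": -0.228, "tz": 0, "rx": 0, "ry": 0, "rz": -0.229, "jaw": 0.5}, {"tx": -0.062, "ty": -0.228, "tz": 0.04, "rx": 0, "ry": 0, "rz": -0.229, "jaw": 0.5}, {"tx": -0.062, "ty": -0.228, "tz": 0.06, "rx": 0, "ry": 0, "rz": -0.229, "jaw": 0.5}, {"tx": -0.062, "ty": -0.228, "tz": 0.06, "rx": 0, "ry": 0, "rz": -0.229, "jaw": 0.5}])

```text
time: 17.58
position: [0.5135, -0.0151, 0.1278]
tool_rot: [0.154, -3.134, 0.001]
ft_force: [-0.0, 0.1, 0.3]
grip_width: 0.503
```

```bash
python3 go.py .515,-.0147,.049,.098; python3 snap.py l wrist scene;python3 - <<'E'
from h import *
import pickle
ci=pickle.load(open("pics/l_wrist.pkl","rb"));im=cv2.imread("pics/l_wrist.png")
k=4;im=cv2.resize(im,None,fx=k,fy=k,interpolation=cv2.INTER_CUBIC)
def dr(h,c): cv2.polylines(im,[((h+.5)*k-.5).round().astype(np.int32)],True,c,1)
cap=[.514,-.0147,.098]
for L in([[.023,.020,.046],[.023,-.030,.046],[-.023,-.030,.046],[-.023,.020,.046]],[[.016,-.007,.076],[-.016,-.007,.076],[-.016,.007,.076],[.016,.007,.076]]):
    dr(proj(ci,obj(cap,np.array(L))),(0,0,255))
cv2.imwrite("pics/l_ov.png",im[500:1100,880:1680])
E
```

```text
t 17.57 pos [ 0.5135 -0.0151  0.1278] psi 0.098 tilt [-0.0035 -0.0007] F [-0.   0.1  0.3] grip 0.503
(0.515, -0.0147, 0.049, 0.098) -> t [-0.0018  0.0002  0.0788] r [-0.0004 -0.0035  0.0001]
```

View pics/l_ov.png

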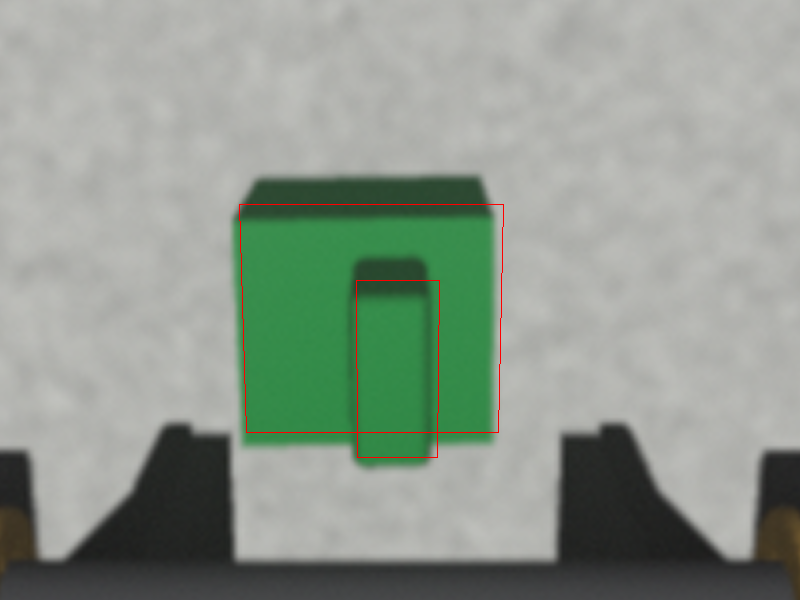

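View pics/l_scene.png

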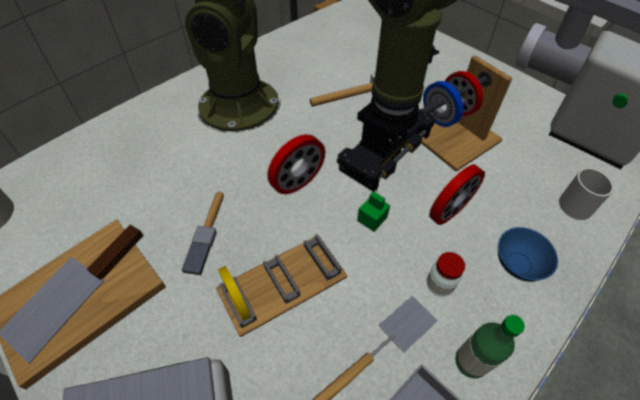

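Emit:
carry_out(commands=[{"tx": -0.002, "ty": -0.0005, "tz": 0.025, "rx": 0, "ry": -0.002, "rz": 0, "jaw": 0.5}, {"tx": -0.002, "ty": -0.0005, "tz": 0.05, "rx": 0, "ry": -0.002, "rz": 0, "jaw": 0.5}, {"tx": -0.002, "ty": -0.0005, "tz": 0.07, "rx": 0, "ry": -0.002, "rz": 0, "jaw": 0.5}, {"tx": -0.002, "ty": -0.0005, "tz": 0.078, "rx": 0, "ry": -0.002, "rz": 0, "jaw": 0.5}, {"tx": -0.002, "ty": -0.0005, "tz": 0.078, "rx": 0, "ry": -0.002, "rz": 0, "jaw": 0.4}, {"tx": -0.002, "ty": -0.0005, "tz": 0.078, "rx": 0, "ry": -0.002, "rz": 0, "jaw": 0.3}])

```text
time: 18.42
position: [0.5179, -0.0152, 0.0525]
tool_rot: [-0.154, 3.134, 0.001]
ft_force: [-0.1, 0.2, 0.6]
grip_width: 0.362
```

Emit:
carry_out(commands=[{"tx": 0, "ty": 0, "tz": 0, "rx": 0, "ry": 0, "rz": 0, "jaw": 0.1}, {"tx": 0, "ty": 0, "tz": 0, "rx": 0, "ry": 0, "rz": 0, "jaw": 0}, {"tx": 0, "ty": 0, "tz": 0, "rx": 0, "ry": 0, "rz": 0, "jaw": 0}, {"tx": 0, "ty": 0, "tz": 0, "rx": 0, "ry": 0, "rz": 0, "jaw": 0}, {"tx": 0, "ty": 0, "tz": 0, "rx": 0, "ry": 0, "rz": 0, "jaw": 0}], grip_force=35)

```text
time: 19.05
position: [0.5173, -0.0153, 0.0517]
tool_rot: [-0.154, 3.135, 0.0]
ft_force: [-0.5, -0.8, 4.9]
grip_width: 0.16
```

```bash
python3 go.py .515,-.0147,.2,.098
```

```text
t 19.05 pos [ 0.5173 -0.0153  0.0517] psi 0.098 tilt [0.0028 0.0004] F [-0.5 -0.8  4.9] grip 0.160
(0.515, -0.0147, 0.2, 0.098) -> t [ 0.0018  0.0008 -0.1483] r [0.0001 0.0028 0.0001]
```

Emit:
carry_out(commands=[{"tx": 0, "ty": 0, "tz": -0.03, "rx": 0, "ry": 0, "rz": 0, "jaw": 0}, {"tx": 0, "ty": 0, "tz": -0.07, "rx": 0, "ry": 0, "rz": 0, "jaw": 0}, {"tx": 0.005, "ty": 0, "tz": -0.11, "rx": 0, "ry": 0, "rz": 0.05, "jaw": 0}, {"tx": 0.02, "ty": 0, "tz": -0.147, "rx": 0, "ry": 0, "rz": 0.11, "jaw": 0}, {"tx": 0.035, "ty": 0.02, "tz": -0.147, "rx": 0, "ry": 0, "rz": 0.17, "jaw": 0}, {"tx": 0.043, "ty": 0.045, "tz": -0.147, "rx": 0, "ry": 0, "rz": 0.227, "jaw": 0}, {"tx": 0.043, "ty": 0.065, "tz": -0.147, "rx": 0, "ry": 0, "rz": 0.227, "jaw": 0}, {"tx": 0.043, "ty": 0.077, "tz": -0.147, "rx": 0, "ry": 0, "rz": 0.227, "jaw": 0}, {"tx": 0.043, "ty": 0.077, "tz": -0.147, "rx": 0, "ry": 0, "rz": 0.227, "jaw": 0}, {"tx": 0.043, "ty": 0.077, "tz": -0.147, "rx": 0, "ry": 0, "rz": 0.227, "jaw": 0}])

```text
time: 20.3
position: [0.4664, 0.0561, 0.198]
tool_rot: [0.204, 3.133, -0.001]
ft_force: [0.0, 0.2, -1.2]
grip_width: 0.16
```

```bash
python3 go.py .4658,.0675,.1987,-.129; python3 snap.py m wrist scene;python3 - <<'E'
from h import *
import pickle
from bench import ctrl
s=ctrl.get_state()
M=Rn.from_rotvec(s["tool_rot"]).as_matrix();psi=np.arctan2(-M[0,1],M[1,1]);pos=s["position"]
for n,k in(("wrist",4),("scene",5)):
    ci=pickle.load(open(f"pics/m_{n}.pkl","rb"));im=cv2.imread(f"pics/m_{n}.png")
    im=cv2.resize(im,None,fx=k,fy=k,interpolation=cv2.INTER_CUBIC)
    def dr(h,c): cv2.polylines(im,[((h+.5)*k-.5).round().astype(np.int32)],True,c,1)
    cap=[pos[0]-.0031,pos[1],psi];z0=pos[2]-.0517
    for L in([[.023,.020,.046],[.023,-.030,.046],[-.023,-.030,.046],[-.023,.020,.046]],[[.016,-.007,.076],[-.016,-.007,.076],[-.016,.007,.076],[.016,.007,.076]],[[.023,.02,.046],[-.023,.02,.046],[-.023,.02,0],[.023,.02,0]],[[.023,-.03,.046],[-.023,-.03,.046],[-.023,-.03,0],[.023,-.03,0]]):
        dr(proj(ci,obj(cap,np.array(L)+[0,0,z0])),(0,0,255))
    q=[.4691,.1175,-.129]
    rod=np.vstack([obj(q,np.c_[.008*np.cos(a),np.full(120,y),.17+.008*np.sin(a)]) for y in(0,.25)])
    dr(cv2.convexHull(proj(ci,rod).astype(np.float32))[:,0],(255,255,0))
    cv2.imwrite(f"pics/m_ov_{n}.png",im[560:1060,1050:1850] if n=="wrist" else im[250:850,1700:2500])
E
```

```text
t 20.30 pos [0.4664 0.0561 0.198 ] psi -0.130 tilt [ 0.0018 -0.0004] F [ 0.   0.2 -1.2] grip 0.160
(0.4658, 0.0675, 0.1987, -0.129) -> t [ 0.0021  0.0112 -0.0007] r [-0.0002  0.0018 -0.0009]
```

View pics/m_ov_wrist.png

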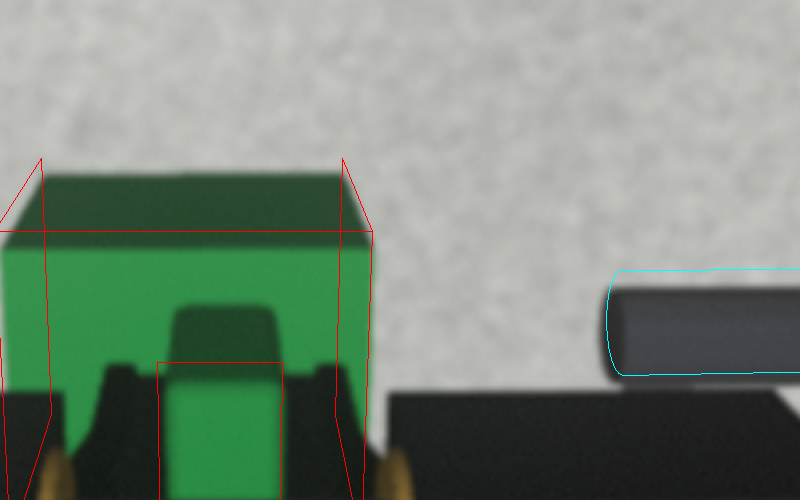

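View pics/m_ov_scene.png

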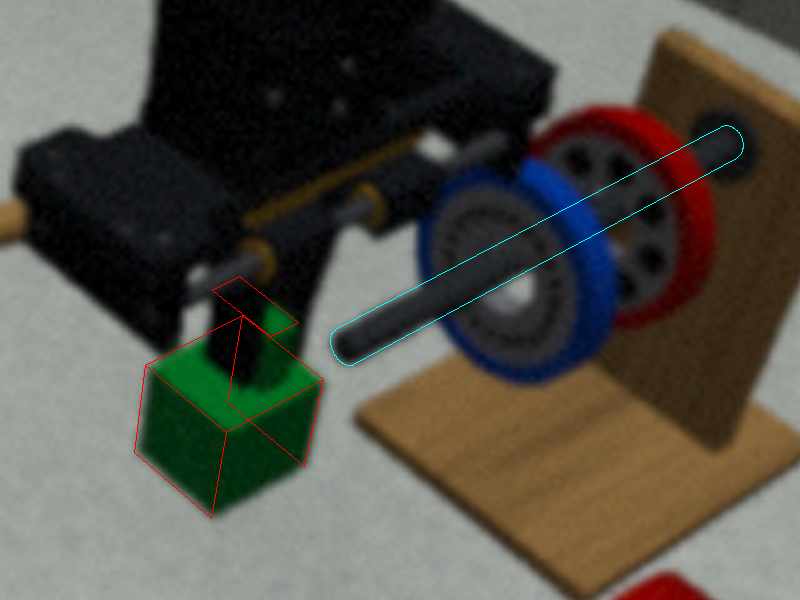

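Emit:
carry_out(commands=[{"tx": 0.002, "ty": 0.012, "tz": -0.0005, "rx": 0, "ry": 0, "rz": 0, "jaw": 0}, {"tx": 0.002, "ty": 0.025, "tz": -0.0005, "rx": 0, "ry": 0, "rz": 0, "jaw": 0}, {"tx": 0.002, "ty": 0.035, "tz": -0.0005, "rx": 0, "ry": 0, "rz": 0, "jaw": 0}, {"tx": 0.002, "ty": 0.043, "tz": -0.0005, "rx": 0, "ry": 0, "rz": 0, "jaw": 0}, {"tx": 0.002, "ty": 0.05, "tz": -0.0005, "rx": 0, "ry": 0, "rz": 0, "jaw": 0}, {"tx": 0.002, "ty": 0.05, "tz": -0.0005, "rx": 0, "ry": 0, "rz": 0, "jaw": 0}])

```text
time: 21.15
position: [0.4707, 0.1075, 0.1987]
tool_rot: [0.201, 3.133, 0.0]
ft_force: [-0.0, -1.0, -1.6]
grip_width: 0.156
```

```bash
python3 go.py .4743,.1329,.1987,-.129; python3 snap.py n wrist scene top;python3 - <<'E'
import cv2
im=cv2.imread("pics/n_scene.png");cv2.imwrite("pics/n_s.png",cv2.resize(im[60:180,360:520],None,fx=5,fy=5,interpolation=cv2.INTER_CUBIC))
E
```

```text
t 21.15 pos [0.4707 0.1075 0.1987] psi -0.128 tilt [0.002  0.0001] F [-0.  -1.  -1.6] grip 0.156
(0.4743, 0.1329, 0.1987, -0.129) -> t [-0.0003  0.0257 -0.    ] r [0.0003 0.0019 0.0011]
```

View pics/n_s.png

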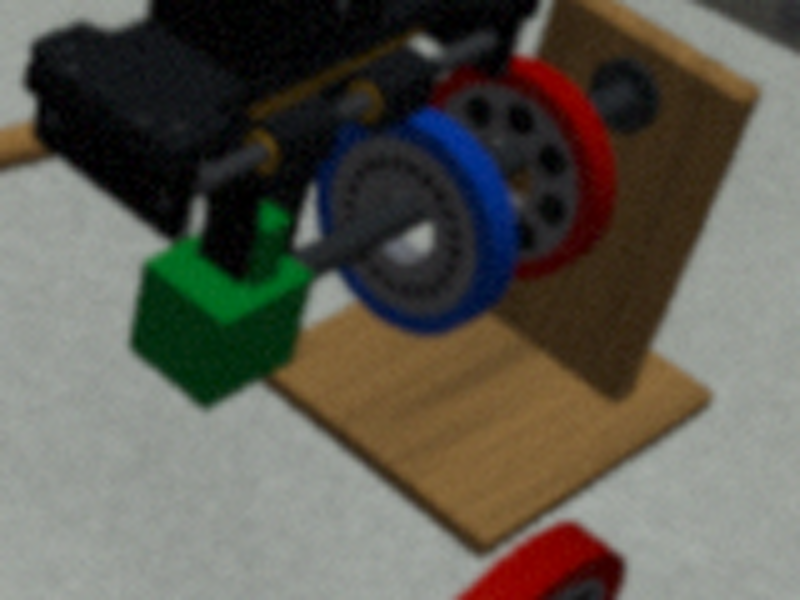

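View pics/n_wrist.png

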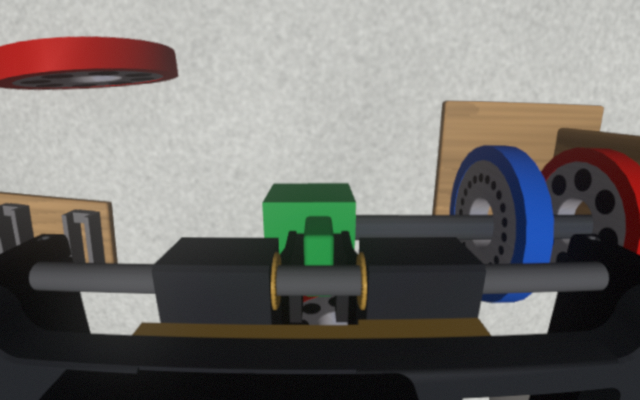

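Emit:
carry_out(commands=[{"tx": 0, "ty": 0.008, "tz": 0, "rx": 0, "ry": 0, "rz": 0.001, "jaw": 0}, {"tx": 0, "ty": 0.016, "tz": 0, "rx": 0, "ry": 0, "rz": 0.001, "jaw": 0}, {"tx": 0, "ty": 0.023, "tz": 0, "rx": 0, "ry": 0, "rz": 0.001, "jaw": 0}, {"tx": 0, "ty": 0.028, "tz": 0, "rx": 0, "ry": 0, "rz": 0.001, "jaw": 0}, {"tx": 0, "ty": 0.028, "tz": 0, "rx": 0, "ry": 0, "rz": 0.001, "jaw": 0}, {"tx": 0, "ty": 0.028, "tz": 0, "rx": 0, "ry": 0, "rz": 0.001, "jaw": 0}])

```text
time: 22.05
position: [0.4743, 0.1345, 0.1987]
tool_rot: [0.204, 3.133, 0.0]
ft_force: [0.2, 0.2, -1.1]
grip_width: 0.161
```

```bash
python3 go.py .4743,.1339,.192,-.129
```

```text
t 22.05 pos [0.4743 0.1345 0.1987] psi -0.130 tilt [0.0019 0.    ] F [ 0.2  0.2 -1.1] grip 0.161
(0.4743, 0.1339, 0.192, -0.129) -> t [-0.0001 -0.0006  0.0067] r [ 0.0003  0.0019 -0.001 ]
```

Emit:
carry_out(commands=[{"tx": 0, "ty": 0, "tz": 0.003, "rx": 0, "ry": 0, "rz": 0, "jaw": 0}, {"tx": 0, "ty": 0, "tz": 0.0065, "rx": 0, "ry": 0, "rz": 0, "jaw": 0}, {"tx": 0, "ty": 0, "tz": 0.0065, "rx": 0, "ry": 0, "rz": 0, "jaw": 0}, {"tx": 0, "ty": 0, "tz": 0.0065, "rx": 0, "ry": 0, "rz": 0, "jaw": 0}])

```text
time: 22.55
position: [0.4743, 0.1347, 0.1922]
tool_rot: [0.204, 3.133, 0.0]
ft_force: [-0.1, 0.3, -1.2]
grip_width: 0.155
```

Emit:
carry_out(commands=[{"tx": 0, "ty": 0, "tz": 0, "rx": 0, "ry": 0, "rz": 0, "jaw": 0.2}, {"tx": 0, "ty": 0, "tz": 0, "rx": 0, "ry": 0, "rz": 0, "jaw": 0.35}, {"tx": 0, "ty": 0, "tz": 0, "rx": 0, "ry": 0, "rz": 0, "jaw": 0.4}, {"tx": 0, "ty": 0, "tz": 0, "rx": 0, "ry": 0, "rz": 0, "jaw": 0.4}])

```text
time: 23.05
position: [0.4744, 0.1347, 0.1923]
tool_rot: [0.204, 3.133, 0.001]
ft_force: [0.3, -0.6, -0.1]
grip_width: 0.379
```

```bash
python3 go.py .4743,.1339,.192,-.129; python3 snap.py o wrist scene top;python3 - <<'E'
import cv2
im=cv2.imread("pics/o_scene.png");cv2.imwrite("pics/o_s.png",cv2.resize(im[60:180,360:520],None,fx=5,fy=5,interpolation=cv2.INTER_CUBIC))
E
```

```text
t 23.05 pos [0.4744 0.1347 0.1923] psi -0.130 tilt [0.0021 0.0003] F [ 0.3 -0.6 -0.1] grip 0.379
(0.4743, 0.1339, 0.192, -0.129) -> t [-0.0001 -0.0008  0.0003] r [ 0.0005  0.0021 -0.0007]
```

View pics/o_s.png

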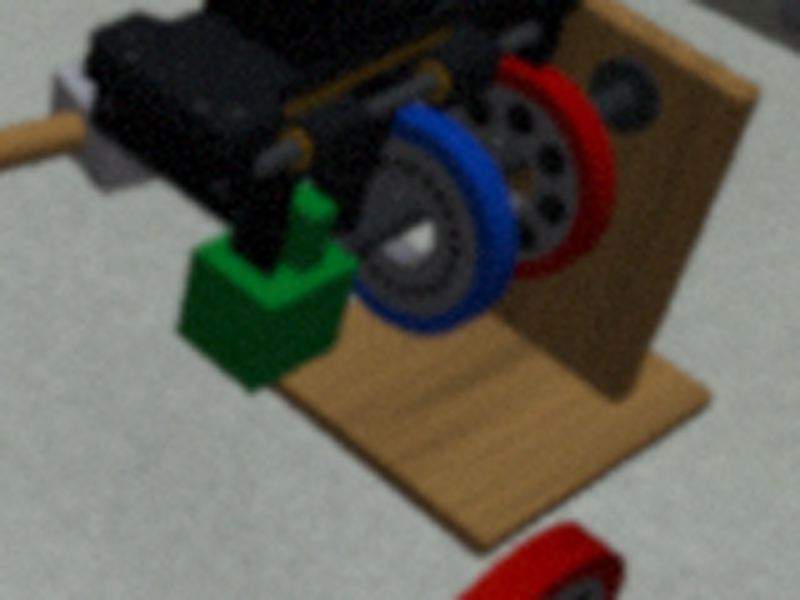

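View pics/o_wrist.png

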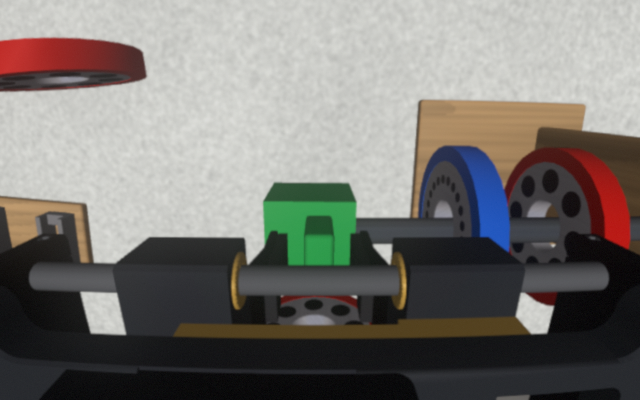

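Emit:
carry_out(commands=[{"tx": 0, "ty": 0, "tz": -0.015, "rx": 0, "ry": 0, "rz": 0, "jaw": 0.4}, {"tx": 0, "ty": 0, "tz": -0.04, "rx": 0, "ry": 0, "rz": 0, "jaw": 0.4}, {"tx": 0, "ty": 0, "tz": -0.08, "rx": 0, "ry": 0, "rz": 0, "jaw": 0.4}, {"tx": 0, "ty": -0.05, "tz": -0.1, "rx": 0, "ry": 0, "rz": 0, "jaw": 0.4}, {"tx": 0, "ty": -0.11, "tz": -0.1, "rx": 0, "ry": 0, "rz": 0, "jaw": 0.4}, {"tx": 0, "ty": -0.17, "tz": -0.1, "rx": 0, "ry": 0, "rz": 0, "jaw": 0.4}, {"tx": 0, "ty": -0.23, "tz": -0.1, "rx": 0, "ry": 0, "rz": 0, "jaw": 0.4}, {"tx": 0, "ty": -0.25, "tz": -0.1, "rx": 0, "ry": 0, "rz": 0, "jaw": 0.4}, {"tx": 0, "ty": -0.25, "tz": -0.1, "rx": 0, "ry": 0, "rz": 0, "jaw": 0.4}])

```text
time: 24.32
position: [0.4417, -0.1149, 0.2933]
tool_rot: [0.21, 3.131, 0.002]
ft_force: [-0.1, 0.9, 0.1]
grip_width: 0.398
```

```bash
python3 snap.py p wrist scene top;python3 - <<'E'
from h import *
import pickle
for n,k in(("top",4.5),("scene",5)):
    ci=pickle.load(open(f"pics/p_{n}.pkl","rb"));im=cv2.imread(f"pics/p_{n}.png")
    im=cv2.resize(im,None,fx=k,fy=k,interpolation=cv2.INTER_CUBIC)
    def dr(h,c): cv2.polylines(im,[((h+.5)*k-.5).round().astype(np.int32)],True,c,1)
    q=[.4691,.1175,-.129]
    if n=="top":
      for d in(.021,.038):  # top-face rear/mouth edge for insertion depth d, block top z=.163+.023
        g=obj(q,[[0,d-.02,0]])[0]
        dr(proj(ci,obj([g[0],g[1],-.129],np.array([[.023,.020,.186],[.023,-.030,.186],[-.023,-.030,.186],[-.023,.020,.186]]))),(0,0,255) if d<.03 else (255,255,0))
    cv2.imwrite(f"pics/p_ov_{n}.png",im[540:1080,60:860] if n=="top" else im[300:900,1800:2600])
E
```

```text
(no output)
```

View pics/p_ov_top.png

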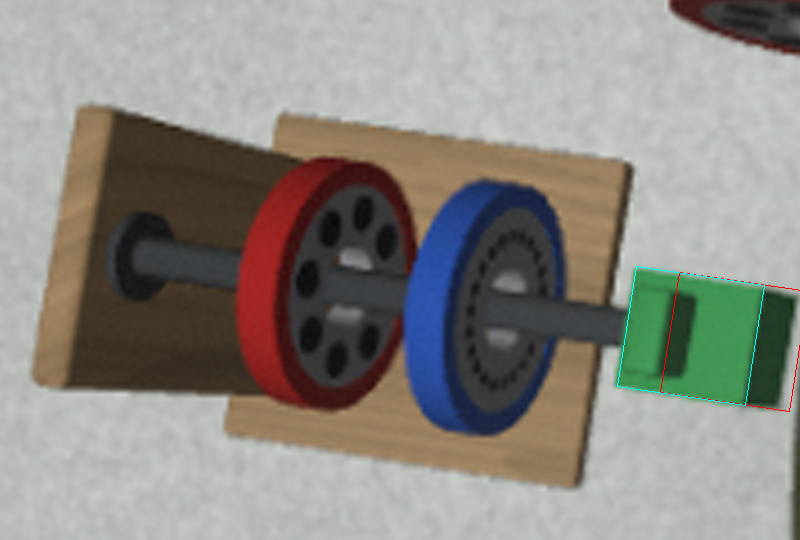

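View pics/p_ov_scene.png

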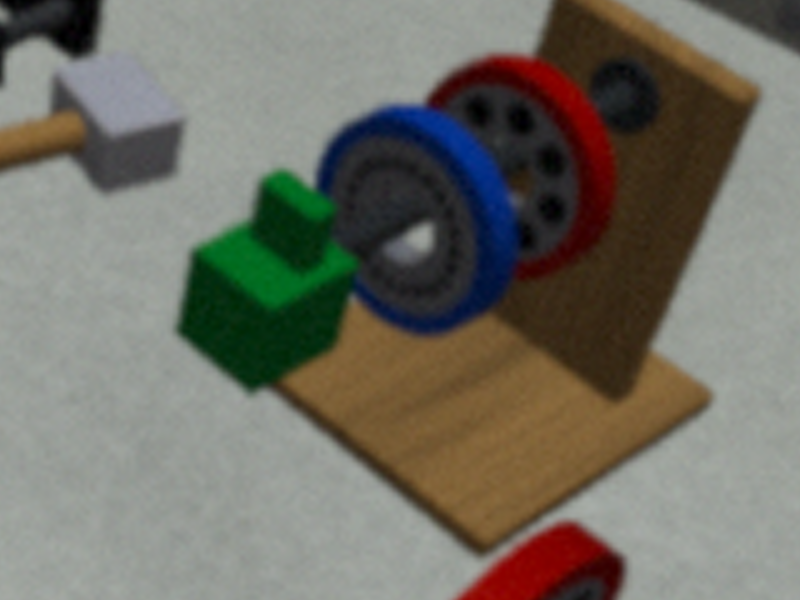

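View pics/p_scene.png

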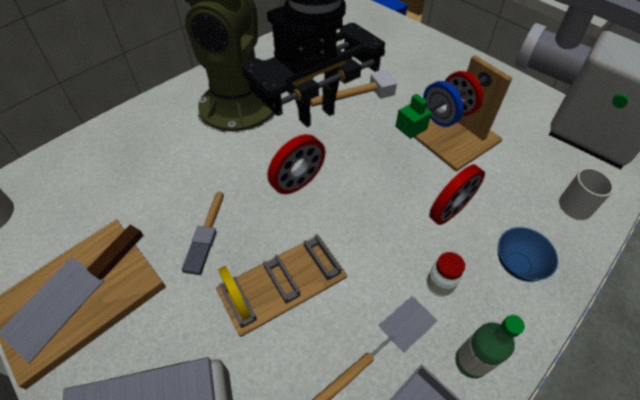

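The top view matches the outline for about 38 mm of insertion, and 21 mm is the minimum. Both plates hang in the right order, and the yellow one is still in the rack.

```bash
python3 -c "
from bench import ctrl
print(ctrl.close_job())"
```

```text
the job is handed in; nothing more can be done
None
```

I threaded the 100 mm red-rimmed plate from the rack onto the rod first, to about 170 mm from the free end. The blue-rimmed plate went in front of it, at about 105 mm. I then pushed the green cap onto the rod end, let go and drew the arm clear, handing in at about 24.5 s.

- **Last pictures (top and scene):** both plates hang freely in the right order. The cap sits level, and its outline matches an insertion of about 38 mm of the 42 mm bore. The yellow plate stands untouched in the rack, and the robot touches nothing.
- **Forces:** the readings after each move stayed below about 6 N.
- **Disagreement:** the wrist camera showed everything about 2 mm further out in x than the fixed cameras. The shift was nearly the same for the parts and the rod, so I aligned by their relative positions, and all three fits went on without any contact force showing.
- **Rejected call:** the first move call was refused as "invalid input" and moved nothing. The same kind of move with all fields filled in worked.

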